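Lay the red wine in its serving cradle

TASK

Get the half bottle of red wine ready for the guests: lay it in the serving cradle with its neck in the fork, its base back against the stop and its label facing straight up so that it can be read, then swing the hoop right down over it so that it cannot slip out when it is carried and poured. Set the bottle down gently rather than dropping or knocking it in, and leave the glasses, mills and coffee cup undisturbed.

Things in the scene. Friction and masses are not known exactly. Their poses are not given: they have to be found in the camera images.
- bottle: Half bottle of red wine, dark glass, standing on the table at the start: 218 mm tall, body 60 mm in diameter up to 122 mm height, shoulder to 150 mm, neck 27 mm in diameter above (lip 30 mm at 206 to 212 mm). About 0.6 kg, centre of mass 80 mm above the base. Origin: centre of its underside; z along its axis to the mouth, x out through the middle of the label.
- label (a point): Middle of the paper label's front, on the surface of the bottle 30 mm from its axis, 80 mm above its base. The label is cream paper, 62 mm high, and covers the front third of the body only.
- mouth (a point): Centre of the bottle's mouth, 218 mm above its base.
- cradle: Serving cradle, fixed on the table: walnut foot 225 x 96 mm (top at 19 mm height) with a steel saddle, a steel neck fork on two rods and a steel carrying loop (98 mm high) behind the saddle, 160 mm from the middle. Origin: on the table under the middle of the foot; x along the foot from the loop to the neck fork, y to the hinge of the hoop, z up.
- saddle: Trough 36 mm long (x = 12 to 48 mm), 64 mm wide, for the lower side of the bottle's body. Origin: where the centre of the bottle's underside is when home, on the face of the stop, a 42 mm disc; x is the axis of the lying bottle, towards the neck, rising 25 degrees; z square to it and up; y to the hoop's hinge. Lugs reach to y = +-52 mm below z = 0; nothing is beside the bottle at x = 50 to 168 mm.
- hoop (a joint): Angle of the hinged steel hoop, rad: 0 = closed over the bottle, tab on its rest; at 1.6 it stands straight up beside the saddle; opens to 2.1; stays where it is left. Hinge axis along the saddle's x through (30, 39.5, -4) mm in the saddle's frame. The hoop is a half round strap 14 mm wide, 67 mm inside, with a flat tab on the side away from the hinge.
- hoop_tab (a point): Upper side of the hoop's thumb tab, near its end: 95 mm from the hinge axis; tab 14 mm wide and 28 mm long (it ends 105 mm from the hinge). Moves with the hoop.
- pepper_mill: Dark wooden mill, 57 mm across and 174 mm tall, behind the cradle. Origin: centre of its underside.
- salt_mill: Light wooden mill, 57 mm across and 162 mm tall, behind the cradle. Origin: centre of its underside.
- red_glass: Stemmed wine glass, 76 mm across and 210 mm tall, behind the cradle to the left. Origin: centre of its underside.
- flute: Sparkling wine flute, 66 mm across and 226 mm tall, beside the wine glass. Origin: centre of its underside.
- coffee_cup: White cup, 66 x 87 x 58 mm, at the left of the table. Origin: under it, at the table.
- fork (a point): On the lying bottle's axis in the middle of the neck fork, 178 mm from the saddle's origin along its x. The fork is a steel U 16 mm long and 31 mm wide inside, its flared arms rising 14 mm above this point.

How it is judged:
On the way, in this order (a step that is already met when the one before it is completed fails the run):
1. the bottle lies home in the cradle with its label up (x of bottle in the frame of saddle between -0.004 and 0.008 m and z of bottle in the frame of saddle below 0.005 m and x of mouth in the frame of saddle above 0.2 m and angle between the z axis of bottle and the x axis of saddle, either way round below 0.06 rad and z of label in the frame of saddle above 0.02 m and y of label in the frame of saddle between -0.014 and 0.014 m), for 0.2 s.
2. the hoop is closed over the bottle (value of joint hoop below 0.1 rad), for 0.2 s.
At the end, for the whole second after the job is handed in: The bottle lies at rest in the saddle and the neck fork, neck to the fork, its base within 8 mm of the back stop, its axis within 5 mm and 3.4 degrees of the saddle's, the middle of the label within about 27 degrees of straight up (14 mm sideways of the axis); the hoop is closed (below 0.1 rad) (all of step 1 and y of bottle in the frame of saddle between -0.005 and 0.005 m and z of bottle in the frame of saddle above -0.005 m and value of joint hoop below 0.1 rad and linear speed of bottle below 0.02 m/s); the robot touches nothing.
It fails at once if the bottle was dropped or knocked hard into the cradle (more than 60 N between them) (contact force between bottle and cradle above 60 N).
It fails at once if a mill, a glass or the cup was moved more than 30 mm or knocked over (distance of any of pepper_mill, salt_mill, red_glass, flute, coffee_cup from where it was at the start of the episode above 0.03 m or angle between any of pepper_mill, salt_mill, red_glass, flute, coffee_cup's own z axis and vertical above 0.5 rad).
It also fails if it takes over 54 s, if anything falls off the work surface, if the arm or the gripper's body presses on something with over 40 N, if the wrist force passes 120 N, or if a joint passes its speed limit or range.

ROBOT

A 6-joint arm with a two-finger parallel gripper is mounted at the origin on a cart in front of the work surface, level with it; the furniture and walls round the work are solid. World frame = base frame: x ahead of the robot, y to its left, z up, the work surface at z = 0. Lengths are in m, angles in rad, forces in N, time in s.
With the tool pointing down it reaches from about 0.275 to 0.825 m from the base axis. Payload 5.2 kg.
Tool frame: the origin (TCP) lies midway between the tips of the shut fingers; the grasp point (between the pads) lies arm.hold_point_z behind it (arm.hold_point_z is the distance from the TCP to the grasp point, in m); z points along the fingers, x is the direction in which the jaws open and shut, and the axes are right-handed (so a half turn about z gives the same grasp; the last joint's range is limited). The gripper opens to 93 mm and grips with 3 to 60 N. Pads are 15 mm wide; open, the fingers measure 128 mm over their backs; the gripper's body (75 mm by 188 mm) begins 65 mm behind the grasp point.
Start: joints at [-1.427, 0.259, 1.535, -0, 1.348, -0.203], TCP at [0.187, -0.517, 0.219] pointing down, gripper open.
Joint ranges: [-3.14, 3.14], [-0.91, 2.08], [0.19, 2.58], [-1.22, 4.36], [0.22, 2.71], [-3.12, 3.12]. Speed limits (rad/s): [2.57, 2.57, 3.14, 3.14, 3.14, 3.14].

INTERFACE

Orientations are given as a unit quaternion [x, y, z, w].
In Python, from bench import arm gives the robot as it stands. The module is installed in compiled form; this text tells all that it offers.
- The arm moves only by the tool jog_arm, never from a script. Its argument "targets" is a list of rows, each a list of 3 entries, a list of its own where there are three numbers: the finger opening in mm, from 0 to 93, then the shift along the tool's x, y, z in mm, then the turn, a rotation vector about the tool's x, y, z in rad. In form: [[jaw, [dx, dy, dz], [rx, ry, rz]], ...]. A call has 1 to 8 rows; each row shifts and turns the pose as measured when the row begins, along the tool's axes as they then stand; what a row does not reach is not made up. A row lasts 1/8 s, in which the tool goes at most 62.5 mm and 10.7 degrees, less where a joint would pass 70% of its speed; a pose out of reach is approached as far as the arm can. A call is refused whole if a number of a shift passes 62.5 or a number of a turn 0.188, either way. A call with a gripper value outside its range is refused whole. The fingers move at their own pace and stop on an object; "squeeze" is the grip in N (left out, the last holds). Time passes only in rows, so rows that do not move let the fingers close. It gives the time, the measured TCP pose, the force and the opening at its end, in the units of the state.
- arm.observe(): the state, without advancing time (a new reading comes with each control period).
- arm.capture(name): name is "scene" or "top" or "wrist"; returns a dict with "image" (400x640x3 uint8, red, green, blue), "depth" (400x640 float32, m along the optical axis (not along the pixel's ray), 0 where there is no reading), "vfov" (degrees; the focal length in pixels is half the picture's height over the tangent of half this angle, whatever the lens; pixels are square), "cx", "cy" (the principal point, pixels), "xyz" and "attitude" of the camera in the world. Camera axes: x right, y up, looking along -z (the intrinsics and any distortion apply to the point x, -y, -z); pixel columns grow to the right and rows downward; lengths in m; the calibration is good to about 2 mm. A picture is of the moment at which its call begins.
- arm.sign_off(): hands the job in, once; it reports no verdict.
The state is a dict: "time": time; "joints": joint angles; "qd": joint speeds; "joint_efforts": joint torques, N m; "eef_pos": TCP position; "orientation": TCP orientation; "ft_force": force on the tool from outside, world axes, zero at the start; "wrist_torque": the same for the moment, N m; "gripper_width": finger opening in m.
Only numpy, scipy, OpenCV 4.12 (cv2) and the standard library are available. Lean on these libraries where they do the work, as an engineer would, in place of code of your own. Each camera call takes 0.05 s, during which the arm holds its last target. There are 200 camera calls.

## Working session

There is one attempt and no reset: what is moved stays moved. The work goes in short steps, Python scripts to look and compute and a tool call to move; the robot and the scene stay as the last step left them, time stands still between calls to the robot, and variables do not carry over. Pictures are saved under pics/ and viewed, about 8 in all and at most 12, crops included, and the job is handed in when it is done.

Besides the shell and the picture viewer there is one more tool, called after "Request:" in YAML: its name, and indented under it one key for each argument. jog_arm: Moves the arm, as the interface text tells. Its arguments: {"type":"object","properties":{"targets":{"type":"array","items":{"type":"array"}},"squeeze":{"type":"number"}},"required":["targets"]}

```bash
mkdir -p pics; cat > h.py <<'E'
import numpy as np, cv2
from scipy.spatial.transform import Rotation as R
from bench import arm
def cap(n):
    c=arm.capture(n); np.savez('last_%s.npz'%n,**{k:np.array(v) for k,v in c.items()}); return c
def load(n): return dict(np.load('last_%s.npz'%n))
def cloud(c):
    d=c['depth']; h,w=d.shape; f=h/2/np.tan(np.radians(c['vfov'])/2)
    u,v=np.meshgrid(np.arange(w),np.arange(h))
    P=np.stack([(u-c['cx'])/f*d,-(v-c['cy'])/f*d,-d],-1)
    a=np.array(c['attitude']); r=R.from_quat(a) if a.size==4 else R.from_matrix(a)
    return r.apply(P.reshape(-1,3)).reshape(h,w,3)+c['xyz']
def save(c,n): cv2.imwrite('pics/'+n,np.ascontiguousarray(c['image'][:,:,::-1]))
E
python3 - <<'E'
from h import *
print(arm.observe(), arm.hold_point_z)
ims=[]
for n in ('scene','top'):
    c=cap(n); print(n,c['vfov'],c['cx'],c['cy'],c['xyz'],c['attitude'],[k for k in c]); save(c,n+'.png')
E
```

```text
{'time': 0.0, 'joints': array([-1.42679889e+00,  2.59372521e-01,  1.53607918e+00,  8.74171811e-06,
        1.34799657e+00, -2.02805427e-01]), 'qd': array([-0.00039567, -0.00118397,  0.00080298, -0.00116315,  0.0009894 ,
       -0.00093761]), 'joint_efforts': array([-1.23183516e-03, -4.37315226e+01, -2.84006864e+01,  7.17587303e-02,
        4.13785712e-02, -1.43389861e-04]), 'eef_pos': array([ 0.1868833 , -0.51669562,  0.21780339]), 'orientation': array([ 8.18501612e-01, -5.74503482e-01, -6.33386876e-04, -6.77987519e-04]), 'ft_force': array([ 0.27659363, -0.8738866 ,  0.25512488]), 'wrist_torque': array([ 0.03929422, -0.00054609, -0.00091365]), 'gripper_width': 0.09292879993144179} 0.0188
scene 46.50029458838656 313.4879071666294 200.40379874302081 [0.06437717 0.78501807 0.97491803] [-0.12795109  0.38378839  0.86176819 -0.30608916] ['image', 'depth', 'vfov', 'cx', 'cy', 'xyz', 'attitude']
top 51.39962153355831 329.51944775339234 205.92206394263692 [0.33985568 0.06154978 1.52721684] [ 0.06644046 -0.06290321 -0.69732494  0.71089154] ['image', 'depth', 'vfov', 'cx', 'cy', 'xyz', 'attitude']
```

View pics/scene.png

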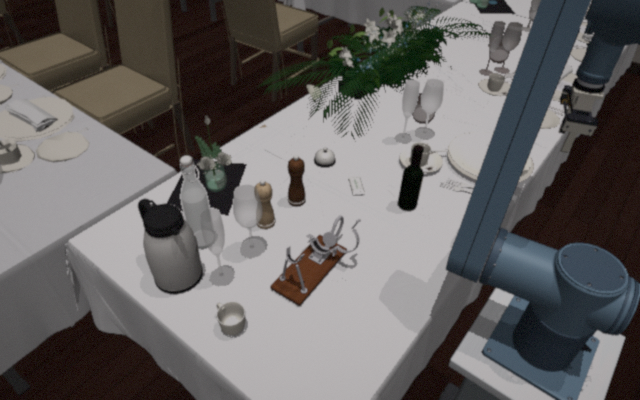

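View pics/top.png

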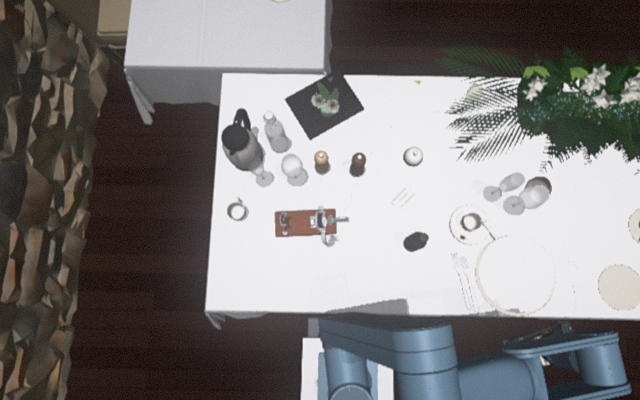

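The scene view shows the bottle at about (410,180), no label on the side facing that camera. The cradle is at (310,270), with its hoop open on the robot's side. In the top view the bottle is at (415,241), the cradle foot at (306,222), its fork at the left end (283,222) and the loop at the right (340,219).

```bash
python3 - <<'E'
from h import *
c=load('top'); P=cloud(c); im=c['image'].astype(int)
z=P[...,2]
# table check
print('table z',np.median(z[255:290,350:440]))
# cradle wood
r,g,b=im[...,0],im[...,1],im[...,2]
m=(r>1.5*b)&(r>60)&(z>0.005)&(z<0.04); m[:200]=0;m[250:]=0;m[:,:260]=0;m[:,360:]=0
Q=P[m]; print('wood',m.sum(),Q.min(0),Q.max(0),np.median(Q[:,2]))
rect=cv2.minAreaRect(Q[:,:2].astype(np.float32)); print(rect, cv2.boxPoints(rect))
c2=load('scene'); P2=cloud(c2); im2=c2['image'].astype(int)
r,g,b=im2[...,0],im2[...,1],im2[...,2]
m2=(r>1.5*b)&(r>50)&(P2[...,2]>0.01)&(P2[...,2]<0.04); m2[:230]=0;m2[310:]=0;m2[:,:260]=0;m2[:,355:]=0
Q=P2[m2]; rect=cv2.minAreaRect(Q[:,:2].astype(np.float32)); print('scene',rect,np.median(Q[:,2]))
# bottle
for n,PP,sl in (('top',P,(slice(225,256),slice(395,435))),('scene',P2,(slice(140,215),slice(390,430)))):
    q=PP[sl].reshape(-1,3)
    for lo,hi in((.01,.12),(.15,.2),(.2,.23)):
        k=q[(q[:,2]>lo)&(q[:,2]<hi)]
        if len(k): print(n,lo,len(k),k.min(0),k.max(0),k.mean(0))
for sl in ((slice(150,175),slice(310,332)),(slice(150,178),slice(345,372))):
    q=P[sl].reshape(-1,3);k=q[q[:,2]>.12];print('mill',k.mean(0),k.max(0),k.min(0))
q=P[195:255,265:360].reshape(-1,3);k=q[q[:,2]>.05];print('high cradle');print(np.round(k[::3],3))
E
```

```text
table z 0.00072564043225265
wood 629 [0.50778114 0.05362941 0.00819524] [0.60503019 0.26884553 0.02985341] 0.018661599621186298
((0.5559719800949097, 0.16027578711509705), (0.08472941070795059, 0.21532899141311646), 4.162718772888184) [[0.5059037  0.26458105]
 [0.5215343  0.0498201 ]
 [0.60604024 0.05597052]
 [0.59040964 0.27073148]]
scene ((0.5563227534294128, 0.1666853427886963), (0.09293361753225327, 0.2223610132932663), 4.079880237579346) 0.01929108661357648
top 0.01 107 [ 0.45237059 -0.29044529  0.01002409] [ 0.54829042 -0.18771434  0.11988645] [ 0.47922606 -0.21035312  0.06551352]
top 0.15 41 [ 0.47537567 -0.23762939  0.15008146] [ 0.50524227 -0.21121263  0.19655084] [ 0.48639106 -0.22022969  0.16655781]
top 0.2 78 [ 0.47586591 -0.24306439  0.20301213] [ 0.50504836 -0.21516088  0.22444976] [ 0.48935635 -0.22767166  0.21661827]
scene 0.01 943 [ 0.45540127 -0.49010147  0.01004779] [ 0.63558235 -0.1929378   0.11973716] [ 0.51700439 -0.29272316  0.05339237]
scene 0.15 153 [ 0.47300583 -0.23250469  0.15008303] [ 0.50324932 -0.20587308  0.19975019] [ 0.48551002 -0.2174385   0.1741697
[... 1895 characters left out ...]
0.063]
 [0.518 0.089 0.056]
 [0.513 0.093 0.06 ]
 [0.51  0.096 0.062]
 [0.506 0.1   0.064]
 [0.506 0.089 0.06 ]
 [0.499 0.061 0.131]
 [0.502 0.099 0.067]
 [0.504 0.089 0.052]
 [0.494 0.061 0.147]
 [0.493 0.051 0.154]
 [0.499 0.1   0.057]
 [0.499 0.089 0.063]
 [0.493 0.064 0.119]
 [0.491 0.054 0.144]
 [0.491 0.044 0.145]
 [0.495 0.092 0.065]
 [0.49  0.067 0.117]
 [0.492 0.096 0.064]
 [0.492 0.085 0.058]
 [0.487 0.064 0.115]
 [0.487 0.096 0.071]
 [0.488 0.085 0.065]
 [0.484 0.064 0.111]
 [0.485 0.096 0.063]
 [0.484 0.085 0.07 ]
 [0.48  0.067 0.111]
 [0.48  0.088 0.079]
 [0.477 0.074 0.109]
 [0.478 0.064 0.106]
 [0.476 0.081 0.082]
 [0.474 0.071 0.102]
 [0.471 0.081 0.098]
 [0.472 0.071 0.096]]
```

```bash
cat >> h.py <<'E'
def plan(pos,rot,n,jaw):
    """print the n tool-frame rows from the measured pose to the target (straight line, slerp)"""
    s=arm.observe(); p=np.array(s['eef_pos']); r=R.from_quat(s['orientation'])
    rv=(r.inv()*rot).as_rotvec(); d=(np.array(pos)-p)/n
    print('t',round(s['time'],2),'pos',p.round(4),'err mm',(1e3*(np.array(pos)-p)).round(1),'rv',rv.round(3),'F',np.round(s['ft_force'],1),'w',round(s['gripper_width'],4),'q',np.round(s['joints'],2))
    print('[%s]'%',\n'.join('[%g,%s,%s]'%(jaw,(1e3*(r*R.from_rotvec(rv*i/n)).inv().apply(d)).round(1).tolist(),(rv/n).round(3).tolist()) for i in range(n)))
def tool(yaw,down):
    """tool x horizontal; z along heading yaw (rad), 'down' rad below horizontal"""
    z=np.array([np.cos(yaw)*np.cos(down),np.sin(yaw)*np.cos(down),-np.sin(down)])
    x=np.array([np.sin(yaw),-np.cos(yaw),0]); return R.from_matrix(np.stack([x,np.cross(z,x),z],1))
E
python3 - <<'E'
from h import *
c=cap('wrist'); s=arm.observe(); r=R.from_quat(s['orientation'])
a=R.from_quat(c['attitude']); print('cam in tool',r.inv().apply(c['xyz']-s['eef_pos']),'view dir in tool',r.inv().apply(a.apply([0,0,-1])),'cam x in tool',r.inv().apply(a.apply([1,0,0])),c['vfov'])
plan([.47,-.44,.19],tool(np.pi/2,np.radians(35)),12,93)
E
```

```text
cam in tool [ 8.49162371e-05 -8.38262223e-02 -1.65294711e-01] view dir in tool [3.00529769e-04 3.01378142e-01 9.53504654e-01] cam x in tool [ 9.99998784e-01 -1.54979081e-03  1.74664770e-04] 69.73946461114876
t 0.15 pos [ 0.1869 -0.5168  0.218 ] err mm [283.1  76.8 -28. ] rv [ 0.832 -0.584 -1.124] F [ 0.2  0.1 -0.4] w 0.0933 q [-1.43  0.26  1.54  0.    1.35 -0.2 ]
[[93,[2.0, -24.4, 2.3],[0.069, -0.049, -0.094]],
[93,[4.4, -23.8, 3.9],[0.069, -0.049, -0.094]],
[93,[6.8, -23.0, 5.2],[0.069, -0.049, -0.094]],
[93,[9.2, -21.9, 6.4],[0.069, -0.049, -0.094]],
[93,[11.5, -20.4, 7.3],[0.069, -0.049, -0.094]],
[93,[13.7, -18.7, 8.1],[0.069, -0.049, -0.094]],
[93,[15.8, -16.7, 8.6],[0.069, -0.049, -0.094]],
[93,[17.7, -14.5, 8.9],[0.069, -0.049, -0.094]],
[93,[19.4, -12.2, 8.9],[0.069, -0.049, -0.094]],
[93,[20.8, -9.7, 8.7],[0.069, -0.049, -0.094]],
[93,[22.0, -7.1, 8.2],[0.069, -0.049, -0.094]],
[93,[23.0, -4.4, 7.5],[0.069, -0.049, -0.094]]]
```

Request:
jog_arm:
  targets:
    - [93, [2, -24, 2], [0.069, -0.049, -0.094]]
    - [93, [4.5, -24, 4], [0.069, -0.049, -0.094]]
    - [93, [7, -23, 5], [0.069, -0.049, -0.094]]
    - [93, [9, -22, 6.5], [0.069, -0.049, -0.094]]
    - [93, [11.5, -20.5, 7], [0.069, -0.049, -0.094]]
    - [93, [14, -19, 8], [0.069, -0.049, -0.094]]
    - [93, [16, -17, 8.5], [0.069, -0.049, -0.094]]
    - [93, [18, -14.5, 9], [0.069, -0.049, -0.094]]

```text
time: 1.15
eef_pos: [0.3796, -0.4615, 0.2004]
orientation: [0.922, -0.196, -0.002, -0.334]
ft_force: [0.4, 0.6, -0.2]
gripper_width: 0.0931
```

```bash
python3 - <<'E'
from h import *
plan([.47,-.44,.19],tool(np.pi/2,np.radians(35)),6,93)
E
```

```text
t 1.15 pos [ 0.3796 -0.4615  0.2004] err mm [ 90.4  21.5 -10.4] rv [ 0.261 -0.18  -0.353] F [ 0.4  0.6 -0.2] w 0.0931 q [-1.27  0.71  1.05  0.34  1.97 -0.81]
[[93,[12.8, -6.9, 5.5],[0.044, -0.03, -0.059]],
[93,[13.4, -5.9, 5.4],[0.044, -0.03, -0.059]],
[93,[13.9, -4.9, 5.2],[0.044, -0.03, -0.059]],
[93,[14.3, -3.8, 5.0],[0.044, -0.03, -0.059]],
[93,[14.6, -2.8, 4.7],[0.044, -0.03, -0.059]],
[93,[14.9, -1.7, 4.3],[0.044, -0.03, -0.059]]]
```

Request:
jog_arm:
  targets:
    - [93, [13, -7, 5.5], [0.044, -0.03, -0.059]]
    - [93, [13.5, -6, 5.5], [0.044, -0.03, -0.059]]
    - [93, [14, -5, 5], [0.044, -0.03, -0.059]]
    - [93, [14.5, -4, 5], [0.044, -0.03, -0.059]]
    - [93, [15, -3, 4.5], [0.044, -0.03, -0.059]]
    - [93, [17, -2, 4], [0.044, -0.03, -0.059]]

```text
time: 1.9
eef_pos: [0.4758, -0.4386, 0.1865]
orientation: [0.883, 0.006, -0.001, -0.469]
ft_force: [1.1, -1.1, 0.3]
gripper_width: 0.0928
```

```bash
python3 - <<'E'
from h import *
plan([.47,-.44,.19],tool(np.pi/2,np.radians(35)),1,93)
c=cap('wrist'); save(c,'w1.png'); P=cloud(c)
np.save('w1P.npy',P)
E
```

```text
t 1.9 pos [ 0.4758 -0.4386  0.1865] err mm [-5.8 -1.4  3.5] rv [-0.017  0.007  0.011] F [ 1.1 -1.1  0.3] w 0.0928 q [-1.12  1.03  0.64  0.51  2.33 -0.96]
[[93,[-5.8, -2.2, -3.0],[-0.017, 0.007, 0.011]]]
```

View pics/w1.png

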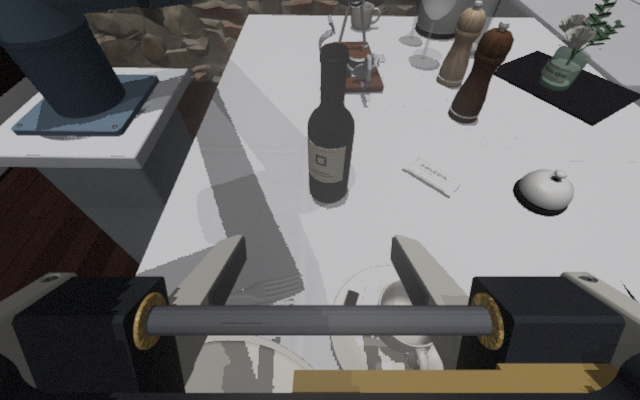

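The bottle stands at about (330,125), with its label facing the camera and turned a little to the left (emblem at (321,160)). The cradle with its hoop shows behind at (355,65).

```bash
python3 - <<'E'
from h import *
c=load('wrist'); P=np.load('w1P.npy'); g=c['image'].astype(int)
for row in (150,158,166,172): print(row,[tuple(g[row,u])[0] for u in range(300,362)])
# bottle axis fit: body points
m=np.zeros(P.shape[:2],bool); m[108:195,305:358]=1
k=P[m]; k=k[(k[:,2]>.03)&(k[:,2]<.115)&(abs(k[:,0]-.488)<.045)&(abs(k[:,1]+.225)<.05)]
from scipy.optimize import least_squares
f=lambda q:np.hypot(k[:,0]-q[0],k[:,1]-q[1])-.03
s=least_squares(f,[.488,-.22],loss='soft_l1',f_scale=.002);print('axis',s.x,len(k),np.std(f(s.x)))
ax=s.x; r=k-[*ax,0]; 
# label bright pixels azimuth
L=m&(g.sum(2)>0)
for row in (150,158,166,172):
    o=[]
    for u in range(306,356,2):
        p=P[row,u]; o.append((u,int(g[row,u].sum()),int(np.degrees(np.arctan2(p[1]-ax[1],p[0]-ax[0]))),round(float(p[2]),3)))
    print(o)
print('cam',c['xyz'],np.degrees(np.arctan2(*(c['xyz'][:2]-ax)[::-1])))
big=cv2.resize(c['image'][30:215,290:420],None,fx=4,fy=4,interpolation=cv2.INTER_CUBIC); big=cv2.convertScaleAbs(big,alpha=1.6); save({'image':big[:600]},'w1c.png') if 0 else cv2.imwrite('pics/w1c.png',cv2.resize(big,None,fx=.8,fy=.8)[:,:,::-1])
E
```

```text
150 [np.int64(176), np.int64(175), np.int64(174), np.int64(174), np.int64(175), np.int64(175), np.int64(177), np.int64(160), np.int64(107), np.int64(94), np.int64(98), np.int64(99), np.int64(101), np.int64(101), np.int64(103), np.int64(103), np.int64(103), np.int64(104), np.int64(107), np.int64(110), np.int64(104), np.int64(105), np.int64(107), np.int64(105), np.int64(105), np.int64(108), np.int64(107), np.int64(109), np.int64(110), np.int64(108), np.int64(108), np.int64(109), np.int64(110), np.int64(109), np.int64(109), np.int64(107), np.int64(107), np.int64(107), np.int64(106), np.int64(109), np.int64(114), np.int64(111), np.int64(110), np.int64(112), np.int64(107), np.int64(90), np.int64(57), np.int64(59), np.int64(64), np.int64(59), np.int64(58), np.int64(101), np.int64(160), np.int64(188), np.int64(190), np.int64(189), np.int64(189), np.int64(190), np.int64(188), np.int64(190), np.int64(190), np.int64(189)]
158 [np.int64(174), np.int64(175), np.int64(174), np.int64(173), np.int64(175), np.int64(177), np.int64(177), np.int64(167), np.int64(125), np.int64(95), np.int64(98), np.int
[... 4409 characters left out ...]
52, 539, 51, 0.0), (354, 557, 49, -0.0)]
[(306, 529, 134, 0.0), (308, 468, 131, -0.0), (310, 264, -154, 0.053), (312, 294, -145, 0.057), (314, 244, -135, 0.061), (316, 281, -128, 0.063), (318, 265, -121, 0.066), (320, 264, -115, 0.068), (322, 282, -109, 0.069), (324, 308, -104, 0.07), (326, 317, -99, 0.07), (328, 319, -94, 0.07), (330, 325, -89, 0.071), (332, 320, -84, 0.071), (334, 317, -79, 0.071), (336, 319, -73, 0.07), (338, 314, -68, 0.07), (340, 311, -62, 0.068), (342, 293, -55, 0.066), (344, 192, -47, 0.063), (346, 196, -38, 0.059), (348, 225, -26, 0.054), (350, 531, 45, 0.001), (352, 529, 44, -0.001), (354, 538, 40, 0.001)]
cam [ 0.47566354 -0.52945674  0.34858713] -92.50582412292354
```

View pics/w1c.png

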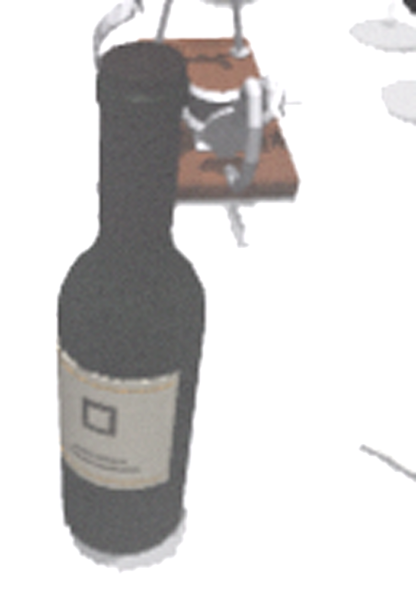

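```bash
python3 - <<'E'
from h import *
plan([.50,-.36,.32],tool(np.pi/2,np.radians(55)),3,93)
E
```

```text
t 1.95 pos [ 0.4779 -0.4369  0.1841] err mm [ 22.1  76.9 135.9] rv [-0.371  0.007  0.015] F [ 0.4  2.2 -1.2] w 0.0929 q [-1.12  1.04  0.64  0.51  2.33 -0.96]
[[93,[8.0, -51.8, -3.9],[-0.124, 0.002, 0.005]],
[93,[7.8, -51.0, -10.3],[-0.124, 0.002, 0.005]],
[93,[7.6, -49.4, -16.4],[-0.124, 0.002, 0.005]]]
```

Request:
jog_arm:
  targets:
    - [93, [8, -52, -4], [-0.124, 0.002, 0.005]]
    - [93, [8, -51, -10], [-0.124, 0.002, 0.005]]
    - [93, [8, -49, -16], [-0.124, 0.002, 0.005]]

```text
time: 2.33
eef_pos: [0.5003, -0.3623, 0.2966]
orientation: [0.95, -0.007, -0.011, -0.313]
ft_force: [0.0, 0.1, 0.6]
gripper_width: 0.0932
```

```bash
python3 - <<'E'
from h import *
plan([.55,.08,.32],tool(np.pi/2,np.radians(90)),9,93)
E
```

```text
t 2.33 pos [ 0.5003 -0.3623  0.2966] err mm [ 49.7 442.3  23.4] rv [-0.636  0.022 -0.015] F [0.  0.1 0.6] w 0.0932 q [-1.    0.68  0.86  0.37  2.13 -0.87]
[[93,[5.1, -41.2, 27.0],[-0.071, 0.002, -0.002]],
[93,[5.1, -43.0, 24.1],[-0.071, 0.002, -0.002]],
[93,[5.1, -44.6, 21.0],[-0.071, 0.002, -0.002]],
[93,[5.2, -45.9, 17.8],[-0.071, 0.002, -0.002]],
[93,[5.2, -47.1, 14.5],[-0.071, 0.002, -0.002]],
[93,[5.2, -48.0, 11.2],[-0.071, 0.002, -0.002]],
[93,[5.3, -48.6, 7.8],[-0.071, 0.002, -0.002]],
[93,[5.4, -49.0, 4.3],[-0.071, 0.002, -0.002]],
[93,[5.4, -49.2, 0.9],[-0.071, 0.002, -0.002]]]
```

Request:
jog_arm:
  targets:
    - [93, [5, -43, 24], [-0.075, 0.002, -0.002]]
    - [93, [5, -44, 23], [-0.075, 0.002, -0.002]]
    - [93, [5, -46, 20], [-0.075, 0.002, -0.002]]
    - [93, [5, -47, 17], [-0.075, 0.002, -0.002]]
    - [93, [5, -48, 14], [-0.075, 0.002, -0.002]]
    - [93, [5, -49, 11], [-0.075, 0.002, -0.002]]
    - [93, [5.5, -50, 7], [-0.075, 0.002, -0.002]]
    - [93, [5.5, -50, 4], [-0.075, 0.002, -0.002]]

```text
time: 3.32
eef_pos: [0.5424, 0.0436, 0.3204]
orientation: [1.0, -0.004, 0.006, 0.0]
ft_force: [0.5, -0.5, -1.4]
gripper_width: 0.0927
```

Request:
jog_arm:
  targets:
    - [93, [5, -45, 0], [-0.05, 0.002, -0.002]]
    - [93, [0, 0, 0], [0, 0, 0]]

```text
time: 3.58
eef_pos: [0.5463, 0.0942, 0.3208]
orientation: [1.0, -0.0, 0.008, 0.026]
ft_force: [-0.5, -0.1, -0.8]
gripper_width: 0.0932
```

```bash
python3 - <<'E'
from h import *
plan([.55,.08,.32],tool(np.pi/2,np.radians(90)),1,93)
c=cap('wrist'); save(c,'w2.png'); np.save('w2P.npy',cloud(c))
E
```

```text
t 3.58 pos [0.5463 0.0942 0.3208] err mm [  3.7 -14.2  -0.8] rv [ 0.053 -0.015 -0.   ] F [-0.5 -0.1 -0.8] w 0.0932 q [ 0.    0.22  1.35 -0.05  1.56  0.01]
[[93,[3.7, 14.1, 1.6],[0.053, -0.015, -0.0]]]
```

View pics/w2.png

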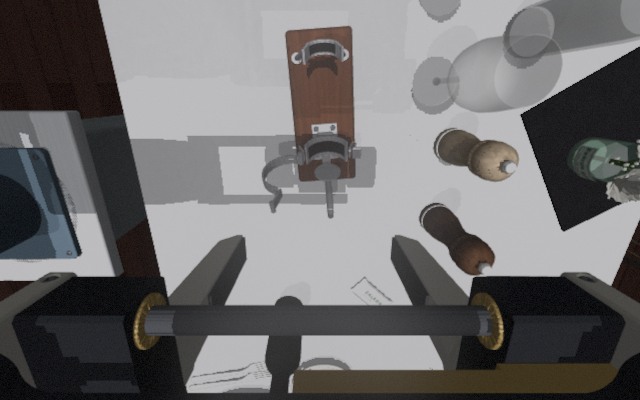

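The cradle lies at (320,105), foot (288–355, 27–182), fork at (322,52) at the far end, saddle and stop at (328,155). The open hoop is at (275,180) on the robot's side.

```bash
python3 - <<'E'
from h import *
P=np.load('w2P.npy'); c=load('wrist'); im=c['image'].astype(int)
r,g,b=im[...,0],im[...,1],im[...,2]
sub=np.zeros(r.shape,bool); sub[15:200,270:370]=1
w=sub&(r>1.4*b)&(P[...,2]>.008)&(P[...,2]<.03); w=cv2.morphologyEx(w.astype(np.uint8),cv2.MORPH_OPEN,np.ones((3,3)))>0
Q=P[w]; rect=cv2.minAreaRect(Q[:,:2].astype(np.float32)); print(rect,np.median(Q[:,2]),w.sum())
yaw=np.radians(90+rect[2]) if rect[1][0]<rect[1][1] else np.radians(rect[2]); print('yaw',np.degrees(yaw))
ctr=np.array([*rect[0],0])
M=R.from_euler('z',yaw)
q=M.inv().apply(P.reshape(-1,3)-ctr).reshape(P.shape)
steel=sub&(q[...,2]>.027)&(q[...,2]<.2)
# stop disc / saddle / fork in cradle frame
S=q[steel]
for lo in np.arange(-.17,.125,.012):
    k=S[(S[:,0]>=lo)&(S[:,0]<lo+.012)&(abs(S[:,1])<.06)]
    if len(k): 
        cn=k[abs(k[:,1])<.008]
        print('x%.3f n%d y[%.3f %.3f] z[%.3f %.3f]'%(lo,len(k),k[:,1].min(),k[:,1].max(),k[:,2].min(),k[:,2].max()),'mid z',np.round(np.percentile(cn[:,2],[5,50,95]),3) if len(cn) else '')
np.savez('cr.npz',yaw=yaw,ctr=ctr,q=q,sub=sub)
E
```

```text
((0.5558950304985046, 0.19595131278038025), (0.0919298529624939, 0.15282300114631653), 3.431298017501831) 0.018480772653645228 4533
yaw 93.43129801750183
x-0.170 n4 y[0.002 0.002] z[0.029 0.030] mid z [0.029 0.029 0.03 ]
x-0.158 n53 y[-0.006 0.003] z[0.073 0.089] mid z [0.077 0.083 0.087]
x-0.146 n73 y[-0.012 0.010] z[0.057 0.079] mid z [0.059 0.067 0.077]
x-0.134 n276 y[-0.021 0.018] z[0.033 0.062] mid z [0.037 0.05  0.061]
x-0.122 n79 y[-0.033 0.030] z[0.027 0.045] mid z [0.028 0.032 0.036]
x-0.110 n328 y[-0.051 0.059] z[0.027 0.063] mid z [0.027 0.028 0.03 ]
x-0.098 n488 y[-0.052 0.060] z[0.029 0.066] mid z [0.03  0.033 0.036]
x-0.086 n340 y[-0.042 0.040] z[0.035 0.060] mid z [0.036 0.039 0.041]
x-0.074 n96 y[-0.024 0.019] z[0.027 0.048] mid z [0.028 0.04  0.042]
x0.010 n3 y[0.021 0.023] z[0.131 0.133] mid z 
x0.022 n224 y[-0.021 0.023] z[0.107 0.140] mid z [0.107 0.11  0.111]
x0.034 n484 y[-0.034 0.036] z[0.027 0.140] mid z [0.109 0.113 0.116]
x0.046 n27 y[-0.009 0.009] z[0.112 0.117] mid z [0.113 0.115 0.116]
```

```bash
python3 - <<'E'
from h import *
d=np.load('cr.npz'); q=d['q']; sub=d['sub']; S=q[sub]
a=np.radians(25); ux=np.array([np.cos(a),0,np.sin(a)]); uz=np.array([-np.sin(a),0,np.cos(a)])
s=S@ux; t=S@uz; y=S[:,1]
# disc face: histogram of s for |y|<.018, t range
k=(abs(y)<.018)&(S[:,2]>.03)&(S[:,0]<-.10)&(S[:,0]>-.15)
h,e=np.histogram(s[k],np.arange(-.13,-.06,.002)); print([(round(x,3),n) for x,n in zip(e,h)if n])
pk=e[h.argmax()]; f=k&(abs(s-pk-.001)<.003); print('face s',np.median(s[f]),f.sum(),'t',np.percentile(t[f],[1,99]),'y',np.percentile(y[f],[1,50,99]))
s0=np.median(s[f])
# circle fits in (y,t) for trough and fork
from scipy.optimize import least_squares
for n,lo,hi in(('trough',.012,.048),('fork',.17,.186)):
    m=(s-s0>lo+.003)&(s-s0<hi-.003)&(S[:,2]>.027)
    bt=t[m&(abs(y)<.004)]; print(n,m.sum(),'bottom t',np.percentile(bt,[5,50,95]).round(4))
    lim=.022 if n=='trough' else .013
    mm=m&(abs(y)<lim)&(t<np.median(bt)+.02)
    r=least_squares(lambda p:np.hypot(y[mm]-p[0],t[mm]-p[1])-p[2],[0,np.median(bt)+.02,.02],loss='soft_l1',f_scale=.001).x;print(' circle y,t,r',r.round(4))
    yy=y[m]; print(' y range',np.percentile(yy,[1,99]).round(4))
m=(abs(y)<.006)&(S[:,2]>.1); print('fork bottom s range',np.percentile(s[m]-s0,[2,98]).round(4))
# foot edges yaw
w=sub&(q[...,2]>.014)&(q[...,2]<.022); 
F=q[w]; xs=np.arange(-.06,.11,.01); L=[];
for x in xs:
    g=F[(abs(F[:,0]-x)<.005)&(abs(F[:,1])<.06)]
    L.append((np.percentile(g[:,1],1),np.percentile(g[:,1],99)))
L=np.array(L); print(np.c_[xs,L].round(4)[::3]); print('edge slopes',np.polyfit(xs,L[:,0],1),np.polyfit(xs,L[:,1],1))
E
```

```text
[(np.float64(-0.102), np.int64(19)), (np.float64(-0.1), np.int64(44)), (np.float64(-0.098), np.int64(79)), (np.float64(-0.096), np.int64(259)), (np.float64(-0.082), np.int64(8)), (np.float64(-0.08), np.int64(8)), (np.float64(-0.078), np.int64(4))]
face s -0.09551622324893103 338 t [0.07819376 0.12167352] y [-0.01741883 -0.0007758   0.01677921]
trough 1356 bottom t [0.057  0.0683 0.0697]
 circle y,t,r [-0.0008  0.0984  0.0305]
 y range [-0.0501  0.0814]
fork 394 bottom t [0.0831 0.0846 0.0856]
 circle y,t,r [0.0005 0.099  0.0147]
 y range [-0.0213  0.0224]
fork bottom s range [0.1712 0.1867]Traceback (most recent call last):
  File "<stdin>", line 25, in <module>
    return _quantile_unchecked(
        a, q, axis, out, overwrite_input, method, keepdims, weights)
    return _ureduce(a,
                    func=_quantile_ureduce_func,
    ...<5 lines>...
                    overwrite_input=overwrite_input,
                    method=method)
    r = func(a, **kwargs)
    result = _quantile(arr,
                       quantiles=q,
    ...<2 lines>...
                       out=out,
                       weights=wgt)
    slices_having_nans = np.isnan(arr[-1, ...])
                                  ~~~^^^^^^^^^
IndexError: index -1 is out of bounds for axis 0 with size 0
```

```bash
cat >> h.py <<'E'
_M=R.from_euler('z',93.43,degrees=True)
S0=np.array([.5559,.19595,0])+_M.apply([-.1277,-.0009,.0491])
SR=R.from_euler('zy',[94.0,-25],degrees=True)   # saddle frame
BX=np.array([.4888,-.2299,0])
def grasp(h=.092,back=0,yaw=67,down=25):
    t=tool(np.radians(yaw),np.radians(down)); return BX+[0,0,h]+(.0188-back)*t.apply([0,0,1]),t
E
python3 - <<'E'
from h import *
print(S0,SR.as_matrix().round(3),S0+SR.apply([.178,0,0]))
print(grasp(),grasp(back=.13)[0])
plan([.42,-.37,.31],grasp()[1],12,93)
E
```

```text
[0.56443856 0.0685326  0.0491    ] [[-0.063 -0.904 -0.423]
 [ 0.998 -0.07   0.   ]
 [-0.029 -0.422  0.906]] [0.55318525 0.246099   0.0438525 ]
(array([ 0.49545751, -0.2142159 ,  0.08405478]), Rotation.from_matrix(array([[ 9.20504853e-01, -1.65130110e-01,  3.54122664e-01],
                            [-3.90731128e-01, -3.89022161e-01,  8.34260717e-01],
                            [ 2.77555756e-17, -9.06307787e-01, -4.22618262e-01]]))) [ 0.44942156 -0.32266979  0.13899515]
t 3.62 pos [0.5464 0.0923 0.3208] err mm [-126.4 -462.3  -10.8] rv [1.168 0.204 0.371] F [-0.6 -0.6 -0. ] w 0.093 q [ 0.    0.22  1.35 -0.05  1.56  0.  ]
[[93,[-10.5, 38.5, 2.8],[0.097, 0.017, 0.031]],
[93,[-9.3, 38.8, -1.1],[0.097, 0.017, 0.031]],
[93,[-8.0, 38.8, -5.1],[0.097, 0.017, 0.031]],
[93,[-6.7, 38.3, -9.0],[0.097, 0.017, 0.031]],
[93,[-5.4, 37.5, -12.8],[0.097, 0.017, 0.031]],
[93,[-4.0, 36.2, -16.4],[0.097, 0.017, 0.031]],
[93,[-2.6, 34.5, -19.9],[0.097, 0.017, 0.031]],
[93,[-1.2, 32.5, -23.2],[0.097, 0.017, 0.031]],
[93,[0.2, 30.1, -26.3],[0.097, 0.017, 0.031]],
[93,[1.6, 27.4, -29.1],[0.097, 0.017, 0.031]],
[93,[2.9, 24.3, -31.5],[0.097, 0.017, 0.031]],
[93,[4.2, 21.1, -33.7],[0.097, 0.017, 0.031]]]
```

```bash
sed -i "s/from_euler('zy'/from_euler('ZY'/" h.py; python3 -c "
from h import *
print(SR.as_matrix().round(3),S0+SR.apply([.178,0,0]))"
```

```text
[[-0.063 -0.998  0.029]
 [ 0.904 -0.07  -0.422]
 [ 0.423  0.     0.906]] [0.55318525 0.22946241 0.12432605]
```

Request:
jog_arm:
  targets:
    - [93, [-10.5, 38.5, 3], [0.097, 0.017, 0.031]]
    - [93, [-9.5, 39, -1], [0.097, 0.017, 0.031]]
    - [93, [-8, 39, -5], [0.097, 0.017, 0.031]]
    - [93, [-6.5, 38, -9], [0.097, 0.017, 0.031]]
    - [93, [-5.5, 37.5, -13], [0.097, 0.017, 0.031]]
    - [93, [-4, 36, -16.5], [0.097, 0.017, 0.031]]
    - [93, [-2.5, 34.5, -20], [0.097, 0.017, 0.031]]
    - [93, [-1, 32.5, -23], [0.097, 0.017, 0.031]]

```text
time: 4.62
eef_pos: [0.4535, -0.233, 0.3122]
orientation: [0.921, -0.124, 0.087, -0.36]
ft_force: [1.1, 0.8, 0.5]
gripper_width: 0.0931
```

```bash
python3 - <<'E'
from h import *
plan([.42,-.37,.31],grasp()[1],4,93)
E
```

```text
t 4.62 pos [ 0.4535 -0.233   0.3122] err mm [ -33.5 -137.    -2.2] rv [0.374 0.044 0.12 ] F [1.1 0.8 0.5] w 0.0931 q [-1.1   0.34  1.44  0.57  1.87 -0.81]
[[93,[1.9, 26.1, -23.7],[0.093, 0.011, 0.03]],
[93,[3.0, 23.7, -26.0],[0.093, 0.011, 0.03]],
[93,[3.9, 21.1, -28.0],[0.093, 0.011, 0.03]],
[93,[4.8, 18.2, -29.8],[0.093, 0.011, 0.03]]]
```

Request:
jog_arm:
  targets:
    - [93, [2, 26, -24], [0.093, 0.011, 0.03]]
    - [93, [3, 24, -26], [0.093, 0.011, 0.03]]
    - [93, [4, 21, -28], [0.093, 0.011, 0.03]]
    - [93, [5, 18, -30], [0.093, 0.011, 0.03]]

```text
time: 5.12
eef_pos: [0.4103, -0.3829, 0.3095]
orientation: [0.823, -0.177, 0.114, -0.528]
ft_force: [0.5, 0.4, 0.2]
gripper_width: 0.093
```

```bash
python3 - <<'E'
from h import *
plan(*grasp(back=.13),5,93)
E
```

```text
t 5.12 pos [ 0.4103 -0.3829  0.3095] err mm [  39.1   60.2 -170.5] rv [-0.007 -0.021 -0.009] F [0.5 0.4 0.2] w 0.093 q [-1.34  0.68  1.16  0.75  2.19 -0.77]
[[93,[2.2, 25.1, 27.1],[-0.001, -0.004, -0.002]],
[93,[2.2, 25.1, 27.1],[-0.001, -0.004, -0.002]],
[93,[2.3, 25.0, 27.1],[-0.001, -0.004, -0.002]],
[93,[2.4, 25.0, 27.2],[-0.001, -0.004, -0.002]],
[93,[2.4, 25.0, 27.2],[-0.001, -0.004, -0.002]]]
```

Request:
jog_arm:
  targets:
    - [93, [2, 25, 27], [0, -0.004, -0.002]]
    - [93, [2, 25, 27], [0, -0.004, -0.002]]
    - [93, [2, 25, 27], [0, -0.004, -0.002]]
    - [93, [2, 25, 27], [0, -0.004, -0.002]]
    - [93, [2, 25, 27], [0, -0.004, -0.002]]
    - [93, [0, 0, 0], [0, 0, 0]]

```text
time: 5.88
eef_pos: [0.4372, -0.3349, 0.1298]
orientation: [0.822, -0.18, 0.115, -0.528]
ft_force: [-0.1, -0.7, 0.1]
gripper_width: 0.0929
```

```bash
python3 - <<'E'
from h import *
plan(*grasp(),5,93)
E
```

```text
t 5.88 pos [ 0.4372 -0.3349  0.1298] err mm [ 58.2 120.7 -45.7] rv [-0.008 -0.027 -0.013] F [-0.1 -0.7  0.1] w 0.0929 q [-1.29  0.82  1.39  0.67  1.88 -0.99]
[[93,[0.5, -2.8, 28.2],[-0.002, -0.005, -0.003]],
[93,[0.6, -2.9, 28.2],[-0.002, -0.005, -0.003]],
[93,[0.8, -2.9, 28.1],[-0.002, -0.005, -0.003]],
[93,[1.0, -2.9, 28.1],[-0.002, -0.005, -0.003]],
[93,[1.1, -3.0, 28.1],[-0.002, -0.005, -0.003]]]
```

Request:
jog_arm:
  targets:
    - [93, [0.5, -3, 28], [0, -0.005, -0.003]]
    - [93, [0.5, -3, 28], [0, -0.005, -0.003]]
    - [93, [1, -3, 28], [0, -0.005, -0.003]]
    - [93, [1, -3, 28], [0, -0.005, -0.003]]
    - [93, [1, -3, 28], [0, -0.005, -0.003]]
    - [93, [0, 0, 0], [0, 0, 0]]

```text
time: 6.62
eef_pos: [0.494, -0.2262, 0.0916]
orientation: [0.826, -0.171, 0.118, -0.523]
ft_force: [0.1, 0.2, 0.1]
gripper_width: 0.0931
```

```bash
python3 - <<'E'
from h import *
plan(*grasp(),1,93)
E
```

```text
t 6.62 pos [ 0.494  -0.2262  0.0916] err mm [ 1.4 12.  -7.6] rv [ 0.002 -0.023  0.007] F [0.1 0.2 0.1] w 0.0931 q [-1.15  0.79  1.6   0.75  1.67 -1.05]
[[93,[-3.7, 1.9, 13.6],[0.002, -0.023, 0.007]]]
```

Request:
jog_arm:
  targets:
    - [93, [-4, 2, 13.5], [0, -0.023, 0.007]]
    - [93, [0, 0, 0], [0, 0, 0]]
    - [70, [0, 0, 0], [0, 0, 0]]
    - [50, [0, 0, 0], [0, 0, 0]]
    - [50, [0, 0, 0], [0, 0, 0]]
    - [50, [0, 0, 0], [0, 0, 0]]
  squeeze: 40

```text
time: 7.38
eef_pos: [0.4942, -0.2191, 0.0854]
orientation: [0.828, -0.169, 0.109, -0.524]
ft_force: [-1.1, 0.6, 0.2]
gripper_width: 0.0592
```

```bash
python3 - <<'E'
from h import *
plan(*grasp(),1,93)
E
```

```text
t 7.38 pos [ 0.4942 -0.2191  0.0854] err mm [ 1.3  4.9 -1.4] rv [ 0.006 -0.004  0.001] F [-1.1  0.6  0.2] w 0.0592 q [-1.14  0.8   1.6   0.74  1.67 -1.04]
[[93,[-0.8, -0.9, 5.1],[0.006, -0.004, 0.001]]]
```

```bash
cat >> h.py <<'E'
def bottle_home(x=0,y=0,z=0):
    m=SR.as_matrix(); return S0+SR.apply([x,y,z]),R.from_matrix(np.stack([m[:,2],-m[:,1],m[:,0]],1))
def tool_for(x=0,y=0,z=0):
    g=np.load('grip.npz'); p,r=bottle_home(x,y,z); rt=r*R.from_quat(g['q']).inv()
    return p-rt.apply(g['p']),rt
def where():
    g=np.load('grip.npz'); s=arm.observe(); r=R.from_quat(s['orientation'])
    p=s['eef_pos']+r.apply(g['p']); rb=r*R.from_quat(g['q'])
    q=SR.inv().apply(p-S0); m=SR.inv()*rb
    print('bottle in saddle mm',(1e3*q).round(1),'axis',m.apply([0,0,1]).round(3),'label',m.apply([1,0,0]).round(3),'F in saddle',SR.inv().apply(s['ft_force']).round(1),'w',round(s['gripper_width'],4),'t',s['time'])
E
python3 - <<'E'
from h import *
s=arm.observe(); r=R.from_quat(s['orientation'])
p=r.inv().apply(BX-s['eef_pos']); print('axis foot in tool',p)
d=r.inv().apply([0,0,1]); p[0]=-d[0]*.092 if 0 else p[0]
rb=R.from_euler('z',-113,degrees=True); q=(r.inv()*rb).as_quat()
mid=r.inv().apply(BX+[0,0,.085]-s['eef_pos']); print('axis at grip height, tool x',mid)
p[0]-=mid[0]; np.savez('grip.npz',p=p,q=q)
where(); 
pos,rt=tool_for(.006,0,.13); print(pos,rt.as_matrix()[:,2])
plan([s['eef_pos'][0],s['eef_pos'][1],.22],r,4,50)
E
```

```text
axis foot in tool [-0.00096228  0.08236063  0.02568864]
axis at grip height, tool x [-0.00069112  0.00553603 -0.01068316]
bottle in saddle mm [-286.1   95.7   79.2] axis [ 0.423 -0.     0.906] label [-0.808  0.454  0.377] F in saddle [ 0.7  1.1 -0.1] w 0.0592 t 7.375
[0.56217564 0.1014621  0.19466301] [ 0.00484496 -0.00551971 -0.99997303]
t 7.38 pos [ 0.4942 -0.2191  0.0854] err mm [  0.    0.  134.6] rv [0. 0. 0.] F [-1.1  0.6  0.2] w 0.0592 q [-1.14  0.8   1.6   0.74  1.67 -1.04]
[[50,[0.1, -30.4, -14.4],[0.0, 0.0, 0.0]],
[50,[0.1, -30.4, -14.4],[0.0, 0.0, 0.0]],
[50,[0.1, -30.4, -14.4],[0.0, 0.0, 0.0]],
[50,[0.1, -30.4, -14.4],[0.0, 0.0, 0.0]]]
```

Request:
jog_arm:
  targets:
    - [50, [0, -12, -6], [0, 0, 0]]
    - [50, [0, -25, -12], [0, 0, 0]]
    - [50, [0, -30, -14], [0, 0, 0]]
    - [50, [0, -30, -14], [0, 0, 0]]
    - [50, [0, -28, -13], [0, 0, 0]]
    - [50, [0, 0, 0], [0, 0, 0]]

```text
time: 8.12
eef_pos: [0.4932, -0.2194, 0.2237]
orientation: [0.831, -0.171, 0.106, -0.519]
ft_force: [0.7, -0.1, -8.0]
gripper_width: 0.0594
```

```bash
python3 - <<'E'
from h import *
where()
pos,rt=tool_for(.006,0,.13)
plan([.54,.05,.26],rt,16,50)
E
```

```text
bottle in saddle mm [-228.4   97.5  205.1] axis [ 0.43  -0.01   0.903] label [-0.802  0.455  0.387] F in saddle [-3.5 -0.7 -7.2] w 0.0594 t 8.125
t 8.12 pos [ 0.4932 -0.2194  0.2237] err mm [ 46.8 269.4  36.3] rv [-1.1   -0.259 -0.431] F [ 0.7 -0.1 -8. ] w 0.0594 q [-1.14  0.6   1.54  0.77  1.85 -0.86]
[[50,[-4.0, -9.3, 14.0],[-0.069, -0.016, -0.027]],
[50,[-3.5, -10.4, 13.3],[-0.069, -0.016, -0.027]],
[50,[-3.0, -11.3, 12.6],[-0.069, -0.016, -0.027]],
[50,[-2.5, -12.3, 11.9],[-0.069, -0.016, -0.027]],
[50,[-1.9, -13.1, 11.0],[-0.069, -0.016, -0.027]],
[50,[-1.4, -13.9, 10.1],[-0.069, -0.016, -0.027]],
[50,[-0.9, -14.6, 9.2],[-0.069, -0.016, -0.027]],
[50,[-0.3, -15.2, 8.2],[-0.069, -0.016, -0.027]],
[50,[0.2, -15.7, 7.1],[-0.069, -0.016, -0.027]],
[50,[0.8, -16.1, 6.0],[-0.069, -0.016, -0.027]],
[50,[1.3, -16.5, 4.9],[-0.069, -0.016, -0.027]],
[50,[1.8, -16.7, 3.7],[-0.069, -0.016, -0.027]],
[50,[2.3, -16.9, 2.5],[-0.069, -0.016, -0.027]],
[50,[2.8, -17.0, 1.3],[-0.069, -0.016, -0.027]],
[50,[3.3, -16.9, 0.1],[-0.069, -0.016, -0.027]],
[50,[3.7, -16.8, -1.1],[-0.069, -0.016, -0.027]]]
```

Request:
jog_arm:
  targets:
    - [50, [-4, -9, 14], [-0.069, -0.016, -0.027]]
    - [50, [-3.5, -10, 13], [-0.069, -0.016, -0.027]]
    - [50, [-3, -11, 12.5], [-0.069, -0.016, -0.027]]
    - [50, [-2.5, -12, 12], [-0.069, -0.016, -0.027]]
    - [50, [-2, -13, 11], [-0.069, -0.016, -0.027]]
    - [50, [-1.5, -14, 10], [-0.069, -0.016, -0.027]]
    - [50, [-1, -14.5, 9], [-0.069, -0.016, -0.027]]
    - [50, [-0.5, -15, 8], [-0.069, -0.016, -0.027]]

```text
time: 9.12
eef_pos: [0.5091, -0.0821, 0.2242]
orientation: [0.961, -0.073, 0.045, -0.265]
ft_force: [-0.6, -0.5, -7.1]
gripper_width: 0.0592
```

Request:
jog_arm:
  targets:
    - [50, [0, -15.5, 7], [-0.069, -0.016, -0.027]]
    - [50, [1, -16, 6], [-0.069, -0.016, -0.027]]
    - [50, [1.5, -16.5, 5], [-0.069, -0.016, -0.027]]
    - [50, [2, -17, 4], [-0.069, -0.016, -0.027]]
    - [50, [2.5, -17, 2.5], [-0.069, -0.016, -0.027]]
    - [50, [3, -17, 1], [-0.069, -0.016, -0.027]]

```text
time: 9.88
eef_pos: [0.5176, 0.026, 0.2235]
orientation: [0.998, 0.013, -0.011, -0.059]
ft_force: [0.1, 0.7, -7.2]
gripper_width: 0.0593
```

```bash
python3 - <<'E'
from h import *
where()
plan(*tool_for(.006,0,.13),6,50)
E
```

```text
bottle in saddle mm [-48.   54.  175.8] axis [ 0.991 -0.05   0.125] label [-0.125  0.002  0.992] F in saddle [-2.4 -0.1 -6.8] w 0.0593 t 9.875
t 9.88 pos [0.5176 0.026  0.2235] err mm [ 44.5  75.5 -28.8] rv [-0.125  0.022 -0.045] F [ 0.1  0.7 -7.2] w 0.0593 q [-0.24  0.21  1.59  0.11  1.39 -0.29]
[[50,[7.9, -11.7, 6.1],[-0.021, 0.004, -0.008]],
[50,[7.9, -11.8, 5.9],[-0.021, 0.004, -0.008]],
[50,[8.0, -11.9, 5.6],[-0.021, 0.004, -0.008]],
[50,[8.1, -11.9, 5.4],[-0.021, 0.004, -0.008]],
[50,[8.1, -12.0, 5.2],[-0.021, 0.004, -0.008]],
[50,[8.2, -12.0, 5.0],[-0.021, 0.004, -0.008]]]
```

Request:
jog_arm:
  targets:
    - [50, [9, -12, 3], [-0.021, 0.004, -0.008]]
    - [50, [9, -12, 4], [-0.021, 0.004, -0.008]]
    - [50, [8, -12, 5], [-0.021, 0.004, -0.008]]
    - [50, [8, -12, 5], [-0.021, 0.004, -0.008]]
    - [50, [8, -12, 5], [-0.021, 0.004, -0.008]]
    - [50, [8, -12, 5], [-0.021, 0.004, -0.008]]
    - [50, [0, 0, 0], [0, 0, 0]]

```text
time: 10.75
eef_pos: [0.5495, 0.1106, 0.1817]
orientation: [0.999, 0.042, -0.018, 0.0]
ft_force: [0.1, 0.1, -6.2]
gripper_width: 0.0597
```

```bash
python3 - <<'E'
from h import *
where()
plan(*tool_for(.006,0,.06),5,50)
c=cap('scene'); im=c['image'][200:320,240:400]; cv2.imwrite('pics/s2.png',cv2.convertScaleAbs(cv2.resize(im,None,fx=4,fy=4,interpolation=cv2.INTER_CUBIC),alpha=1.3)[:,:,::-1])
E
```

```text
bottle in saddle mm [  9.5  11.9 113.5] axis [ 1.    -0.005  0.006] label [-0.006 -0.042  0.999] F in saddle [-2.6 -0.1 -5.6] w 0.0597 t 10.75
t 10.75 pos [0.5495 0.1106 0.1817] err mm [ 10.6  20.4 -50.5] rv [-0.006  0.04   0.014] F [ 0.1  0.1 -6.2] w 0.0597 q [ 0.    0.33  1.53 -0.    1.32 -0.08]
[[50,[2.8, -3.9, 10.0],[-0.001, 0.008, 0.003]],
[50,[2.7, -3.9, 10.0],[-0.001, 0.008, 0.003]],
[50,[2.6, -3.9, 10.0],[-0.001, 0.008, 0.003]],
[50,[2.5, -3.9, 10.1],[-0.001, 0.008, 0.003]],
[50,[2.5, -4.0, 10.1],[-0.001, 0.008, 0.003]]]
```

View pics/s2.png

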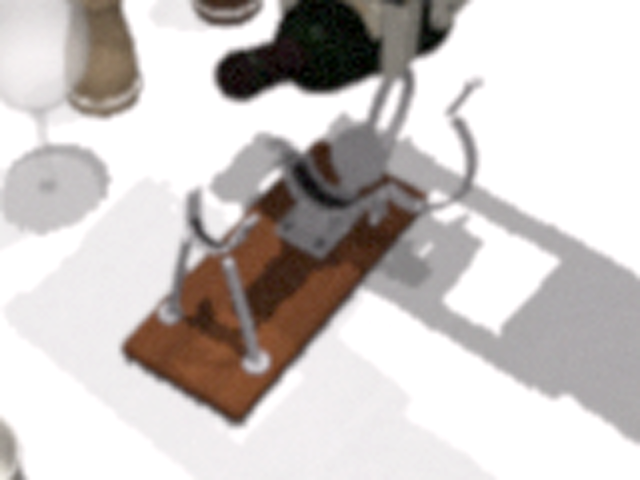

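The bottle is held level over the cradle with its neck pointing to the fork side (neck end about (250,75) in the crop). The empty saddle, fork and open hoop are clear below it.

Request:
jog_arm:
  targets:
    - [50, [3, -4, 8], [0, 0.009, 0.003]]
    - [50, [3, -4, 8], [0, 0.009, 0.003]]
    - [50, [3, -4, 8], [0, 0.009, 0.003]]
    - [50, [2.5, -4, 8], [0, 0.009, 0.003]]
    - [50, [2.5, -4, 8], [0, 0.009, 0.003]]
    - [50, [0, 0, 0], [0, 0, 0]]

```text
time: 11.55
eef_pos: [0.5599, 0.1307, 0.1371]
orientation: [0.999, 0.033, 0.004, -0.001]
ft_force: [0.5, -0.3, -6.5]
gripper_width: 0.0594
```

```bash
cat > fit.py <<'E'
from h import *
from scipy.optimize import least_squares
where()
g=np.load('grip.npz'); s=arm.observe(); r=R.from_quat(s['orientation'])
pb=s['eef_pos']+r.apply(g['p']); rb=r*R.from_quat(g['q'])
K=[]
for n in ('scene','wrist'):
    c=cap(n); P=cloud(c).reshape(-1,3); col=c['image'].reshape(-1,3).astype(int)
    b=rb.inv().apply(P-pb)
    m=(np.hypot(b[:,0],b[:,1])<.045)&(b[:,2]>-.02)&(b[:,2]<.24)&(col.max(1)<130)
    m&=(abs(b[:,2]-.085)>.025)      # leave out the fingers
    k=b[m]; K.append(np.c_[k,np.full(len(k),len(K))]); print(n,len(k),'z range',np.percentile(k[:,2],[1,99]).round(3),np.percentile(k[k[:,2]>.15][:,2],99).round(4) if (k[:,2]>.15).any() else '')
for k in K:
    z=k[:,2]; body=(z>.005)&(z<.118); neck=(z>.158)&(z<.20); rad=np.where(body,.03,.0135); u=body|neck
    print(body.sum(),neck.sum())
    f=lambda q:np.hypot(k[u,0]-q[0]-q[2]*(z[u]-.1),k[u,1]-q[1]-q[3]*(z[u]-.1))-rad[u]
    q=least_squares(f,[0,0,0,0],loss='soft_l1',f_scale=.002).x; print('axis in bottle frame: off at z=.1',q[:2].round(4),'slopes',q[2:].round(4),'rms',np.sqrt(np.median(f(q)**2)).round(4))
    o=pb+rb.apply([q[0]-.1*q[2],q[1]-.1*q[3],0]); d=rb.apply([q[2],q[3],1]); print('  base in saddle mm',(1e3*SR.inv().apply(o-S0)).round(1),'axis',SR.inv().apply(d).round(3))
c=load('wrist'); save(c,'w3.png')
E
python3 fit.py
```

```text
bottle in saddle mm [ 8.2  0.6 64.8] axis [ 1.    -0.004  0.007] label [-0.007  0.005  1.   ] F in saddle [-3.  -0.4 -5.8] w 0.0594 t 11.55
scene 749 z range [0.034 0.222] 0.2221
wrist 26435 z range [0.012 0.218] 0.218
110 120
axis in bottle frame: off at z=.1 [0.0002 0.0006] slopes [-0.0027  0.0029] rms 0.0008
  base in saddle mm [ 8.2  0.3 65.3] axis [ 1.    -0.007  0.004]
2781 7336
axis in bottle frame: off at z=.1 [-0.0008  0.0001] slopes [0.0098 0.0023] rms 0.0003
  base in saddle mm [ 8.2  0.7 63. ] axis [ 1.    -0.006  0.017]
```

View pics/w3.png

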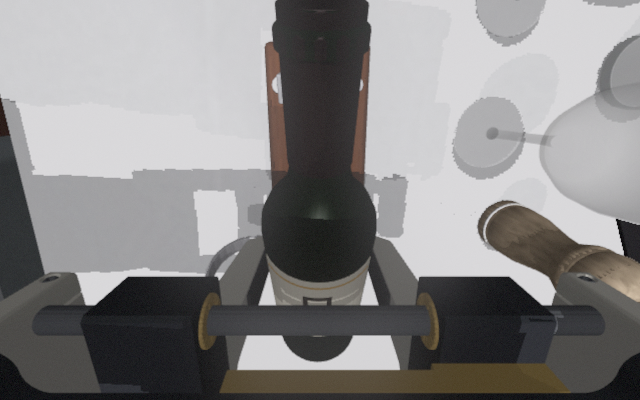

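The label's emblem sits at (317,300), centred on the body (270–372), so the label faces up. Neck and fork line up.

```bash
python3 - <<'E'
from h import *
plan(*tool_for(.005,0,.01),7,50)
E
```

```text
t 11.65 pos [0.5604 0.1304 0.138 ] err mm [ -1.7  20.7 -52.5] rv [-0.007 -0.004 -0.006] F [ 0.1  0.1 -6.3] w 0.0591 q [ 0.03  0.36  1.59  0.    1.18 -0.03]
[[50,[-0.1, -3.0, 7.5],[-0.001, -0.001, -0.001]],
[50,[-0.1, -3.0, 7.5],[-0.001, -0.001, -0.001]],
[50,[-0.1, -3.0, 7.5],[-0.001, -0.001, -0.001]],
[50,[-0.1, -3.0, 7.5],[-0.001, -0.001, -0.001]],
[50,[-0.1, -3.0, 7.5],[-0.001, -0.001, -0.001]],
[50,[-0.1, -3.0, 7.5],[-0.001, -0.001, -0.001]],
[50,[-0.1, -3.0, 7.5],[-0.001, -0.001, -0.001]]]
```

Request:
jog_arm:
  targets:
    - [50, [0, -3, 7], [-0.002, -0.001, -0.001]]
    - [50, [0, -3, 7], [-0.002, -0.001, -0.001]]
    - [50, [0, -3, 7], [-0.002, -0.001, -0.001]]
    - [50, [0, -3, 7], [-0.002, -0.001, -0.001]]
    - [50, [0, -3, 7], [-0.002, 0, 0]]
    - [50, [0, -3, 7], [-0.002, 0, 0]]
    - [50, [0, -2, 4], [0, 0, 0]]
    - [50, [0, 0, 0], [0, 0, 0]]

```text
time: 12.65
eef_pos: [0.5597, 0.1516, 0.0888]
orientation: [0.999, 0.035, 0.003, 0.006]
ft_force: [0.4, -0.0, -6.7]
gripper_width: 0.0591
```

```bash
python3 - <<'E'
from h import *
where()
plan(*tool_for(.004,0,0),4,50)
E
```

```text
bottle in saddle mm [ 6.9 -1.  13.4] axis [ 1.    -0.001 -0.006] label [0.006 0.001 1.   ] F in saddle [-2.9 -0.4 -6.1] w 0.0591 t 12.65
t 12.65 pos [0.5597 0.1516 0.0888] err mm [ -1.2   2.8 -12.8] rv [ 0.006 -0.001 -0.001] F [ 0.4 -0.  -6.7] w 0.0591 q [ 0.08  0.42  1.63 -0.01  1.08  0.02]
[[50,[-0.3, -0.8, 3.2],[0.002, -0.0, -0.0]],
[50,[-0.3, -0.8, 3.2],[0.002, -0.0, -0.0]],
[50,[-0.3, -0.8, 3.2],[0.002, -0.0, -0.0]],
[50,[-0.3, -0.8, 3.2],[0.002, -0.0, -0.0]]]
```

Request:
jog_arm:
  targets:
    - [50, [0, -1, 3], [0, 0, 0]]
    - [50, [0, -1, 3], [0, 0, 0]]
    - [50, [0, -1, 2.5], [0, 0, 0]]
    - [50, [0, 0, 0], [0, 0, 0]]

```text
time: 13.15
eef_pos: [0.5601, 0.1545, 0.0804]
orientation: [0.999, 0.035, 0.003, 0.006]
ft_force: [-0.7, -0.6, -6.7]
gripper_width: 0.0593
```

Request:
jog_arm:
  targets:
    - [50, [0, -0.5, 1.2], [0, 0, 0]]
    - [50, [0, -0.5, 1.2], [0, 0, 0]]
    - [50, [0, 0, 0], [0, 0, 0]]

```text
time: 13.52
eef_pos: [0.5602, 0.1555, 0.078]
orientation: [0.999, 0.035, 0.004, 0.006]
ft_force: [-0.1, -0.4, -6.6]
gripper_width: 0.0592
```

```bash
python3 - <<'E'
from h import *
where()
plan(*tool_for(.002,0,0),4,50)
E
```

```text
bottle in saddle mm [ 5.7 -1.8  2. ] axis [ 1.    -0.    -0.006] label [0.006 0.003 1.   ] F in saddle [-3.1  0.1 -5.8] w 0.0592 t 13.525
t 13.53 pos [0.5602 0.1555 0.078 ] err mm [-1.6 -2.8 -2.9] rv [ 0.006 -0.002 -0.002] F [-0.1 -0.4 -6.6] w 0.0592 q [ 0.09  0.44  1.64 -0.01  1.05  0.02]
[[50,[-0.5, 0.7, 0.7],[0.002, -0.001, -0.0]],
[50,[-0.5, 0.7, 0.7],[0.002, -0.001, -0.0]],
[50,[-0.5, 0.7, 0.7],[0.002, -0.001, -0.0]],
[50,[-0.5, 0.7, 0.7],[0.002, -0.001, -0.0]]]
```

Request:
jog_arm:
  targets:
    - [50, [-0.8, -0.3, 1], [0.002, 0, 0]]
    - [50, [-0.8, -0.3, 1], [0.002, 0, 0]]
    - [50, [0, 0, 0], [0, 0, 0]]

```text
time: 13.9
eef_pos: [0.5599, 0.1556, 0.0775]
orientation: [0.999, 0.035, 0.005, 0.004]
ft_force: [-0.5, -0.3, -6.8]
gripper_width: 0.0594
```

```bash
python3 - <<'E'
from h import *
where()
E
```

```text
bottle in saddle mm [ 5.6 -1.5  1.2] axis [ 1.     0.001 -0.003] label [0.003 0.006 1.   ] F in saddle [-3.1  0.5 -6.1] w 0.0594 t 13.9
```

Request:
jog_arm:
  targets:
    - [50, [-1.5, -0.5, 2], [0.002, 0, 0]]
    - [50, [-1, -0.5, 2], [0, 0, 0]]

```text
time: 14.15
eef_pos: [0.5598, 0.1557, 0.0773]
orientation: [0.999, 0.035, 0.008, 0.004]
ft_force: [-4.3, -3.8, 10.6]
gripper_width: 0.0596
```

Request:
jog_arm:
  targets:
    - [50, [-1, 0, 1.5], [0, 0, 0]]
    - [50, [0, 0, 1], [0, 0, 0]]

```text
time: 14.4
eef_pos: [0.5597, 0.1556, 0.0773]
orientation: [0.999, 0.034, 0.01, 0.003]
ft_force: [-4.4, -1.4, 5.2]
gripper_width: 0.0591
```

```bash
python3 - <<'E'
from h import *
where()
E
```

```text
bottle in saddle mm [ 5.6 -1.4  0.8] axis [ 1.     0.004 -0.002] label [0.002 0.015 1.   ] F in saddle [1.3 4.5 5.2] w 0.0591 t 14.4
```

Request:
jog_arm:
  targets:
    - [50, [0, 2, 0.7], [0, 0, 0]]
    - [50, [0, 2, 0.7], [0, 0, 0]]

```text
time: 14.65
eef_pos: [0.5596, 0.1522, 0.0757]
orientation: [0.999, 0.034, 0.01, 0.003]
ft_force: [-0.5, 2.1, -1.0]
gripper_width: 0.0596
```

```bash
python3 - <<'E'
from h import *
where()
E
```

```text
bottle in saddle mm [ 1.8 -1.2  0.7] axis [ 1.     0.004 -0.001] label [0.001 0.014 1.   ] F in saddle [ 1.5  0.3 -1.8] w 0.0596 t 14.65
```

Request:
jog_arm:
  targets:
    - [50, [0, 1.5, 0.7], [0, 0, 0]]
    - [50, [0, 1.5, 0.6], [0, 0, 0]]

```text
time: 14.9
eef_pos: [0.5598, 0.151, 0.0751]
orientation: [0.999, 0.034, 0.01, 0.001]
ft_force: [-4.4, 9.2, 8.7]
gripper_width: 0.0591
```

```bash
python3 - <<'E'
from h import *
where()
E
```

```text
bottle in saddle mm [ 0.3 -1.2  0.4] axis [1.    0.004 0.003] label [-0.003  0.015  1.   ] F in saddle [12.3  3.8  3.8] w 0.0591 t 14.9
```

Request:
jog_arm:
  targets:
    - [57, [0, 0, 0], [0, 0, 0]]
    - [64, [0, 0, 0], [0, 0, 0]]
    - [75, [0, 0, 0], [0, 0, 0]]
    - [90, [0, 0, 0], [0, 0, 0]]
    - [90, [0, 0, 0], [0, 0, 0]]
    - [90, [0, 0, -10], [0, 0, 0]]
    - [90, [0, 0, -25], [0, 0, 0]]
    - [90, [0, 0, -35], [0, 0, 0]]

```text
time: 15.9
eef_pos: [0.5578, 0.15, 0.1449]
orientation: [0.999, 0.034, 0.008, 0.002]
ft_force: [0.2, -0.6, 0.1]
gripper_width: 0.0901
```

Request:
jog_arm:
  targets:
    - [90, [0, 0, -35], [0, 0, 0]]
    - [90, [0, -10, -35], [0, 0, 0]]
    - [90, [0, -20, -35], [0, 0, 0]]
    - [60, [0, -10, -25], [0, 0, 0]]

```text
time: 16.4
eef_pos: [0.553, 0.1906, 0.2832]
orientation: [0.999, 0.033, 0.01, 0.002]
ft_force: [0.0, 0.3, 0.1]
gripper_width: 0.0844
```

```bash
sed 's/^where()//; s/^g=np.load.*/pb,rb=bottle_home()/; s/^pb=s.*//; s/abs(b\[:,2\]-.085)>.025/b[:,2]>.045/; s/w3.png/w4.png/' fit.py > fit2.py; python3 fit2.py; python3 -c "
from h import *
s=arm.observe();print(s['time'],s['eef_pos'],s['ft_force'],s['joints'].round(2))
print(tool(np.pi/2,np.pi/2).as_quat())"
```

```text
scene 1056 z range [0.048 0.221] 0.222
wrist 4427 z range [0.047 0.218] 0.2187
370 178
axis in bottle frame: off at z=.1 [-0.0004  0.0006] slopes [-0.0036 -0.0103] rms 0.0009
  base in saddle mm [ 0.  -1.6 -0.1] axis [ 1.     0.01  -0.004]
1270 1011
axis in bottle frame: off at z=.1 [-0.0003  0.0008] slopes [-0.0004 -0.0015] rms 0.0003
  base in saddle mm [ 0.  -0.9 -0.3] axis [ 1.     0.001 -0.   ]
16.5 [0.55419355 0.19094243 0.28475481] [1.42902938 0.09664998 0.43192855] [ 0.15  0.28  1.35 -0.01  1.49  0.08]
[ 1.00000000e+00 -3.06161700e-17  9.37349864e-34 -3.06161700e-17]
```

View pics/w4.png

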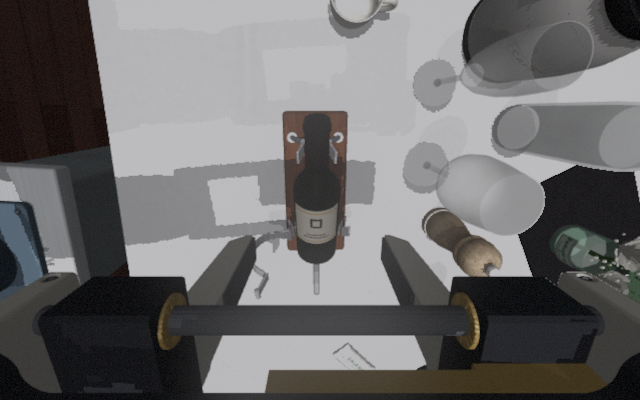

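The bottle is in the saddle with its neck in the fork, and the emblem at (316,224) is centred on the body (296–340). The hoop stands open at (262,255).

```bash
cat >> h.py <<'E'
TV=tool(np.radians(184),np.pi/2)
def hp(th,r=.099,dz=0,dy=0): return S0+SR.apply([.030,.0395-r*np.cos(th)+.0075+dy,-.004+r*np.sin(th)+dz])
def hoop(n='wrist'):
    c=load(n); b=SR.inv().apply((cloud(c)-S0).reshape(-1,3)); v=b[:,1:]-[.0395,-.004]; r=np.hypot(*v.T)
    m=(abs(b[:,0]-.03)<.009)&(r>.085)&(r<.112)&((b[:,1]>.045)|(b[:,2]>.06)|((b[:,1]<-.045)&(b[:,2]>-.012)))
    th=np.arctan2(v[:,1],-v[:,0])[m]; print('hoop',m.sum(),np.percentile(th,[10,50,90]).round(3) if m.any() else '', 'rmax',r[m].max() if m.any() else '')
E
python3 - <<'E'
from h import *
hoop(); hoop('scene')
st=S0+SR.apply([.03,.105,.080]); print(st)
plan(st+[0,0,.07],TV,11,0)
E
```

```text
hoop 379 [-2.511 -2.364  1.904] rmax 0.1119970938747218
hoop 99 [-2.536 -2.426  1.915] rmax 0.1119944908124796
[0.46015613 0.05460407 0.13428317]
t 16.5 pos [0.5542 0.1909 0.2848] err mm [ -94.  -136.3  -80.5] rv [ 0.023 -0.017 -1.573] F [1.4 0.1 0.4] w 0.0765 q [ 0.15  0.28  1.35 -0.01  1.49  0.08]
[[0,[-9.5, 11.8, 7.1],[0.002, -0.002, -0.143]],
[0,[-11.1, 10.3, 7.1],[0.002, -0.002, -0.143]],
[0,[-12.5, 8.6, 7.1],[0.002, -0.002, -0.143]],
[0,[-13.6, 6.8, 7.1],[0.002, -0.002, -0.143]],
[0,[-14.4, 4.8, 7.1],[0.002, -0.002, -0.143]],
[0,[-14.9, 2.7, 7.1],[0.002, -0.002, -0.143]],
[0,[-15.1, 0.6, 7.2],[0.002, -0.002, -0.143]],
[0,[-15.0, -1.6, 7.2],[0.002, -0.002, -0.143]],
[0,[-14.7, -3.7, 7.2],[0.002, -0.002, -0.143]],
[0,[-14.0, -5.7, 7.2],[0.002, -0.002, -0.143]],
[0,[-13.0, -7.6, 7.3],[0.002, -0.002, -0.143]]]
```

Request:
jog_arm:
  targets:
    - [0, [-9.5, 12, 3], [0.002, -0.002, -0.143]]
    - [0, [-11, 10.5, 3], [0.002, -0.002, -0.143]]
    - [0, [-12.5, 8.5, 3], [0.002, -0.002, -0.143]]
    - [0, [-13.5, 7, 3], [0.002, -0.002, -0.143]]
    - [0, [-14.5, 5, 3], [0.002, -0.002, -0.143]]
    - [0, [-15, 2.5, 3], [0.002, -0.002, -0.143]]
    - [0, [-15, 0.5, 3], [0.002, -0.002, -0.143]]
    - [0, [-15, -1.5, 3], [0.002, -0.002, -0.143]]

```text
time: 17.5
eef_pos: [0.4805, 0.084, 0.2504]
orientation: [0.811, 0.585, -0.004, -0.001]
ft_force: [0.4, -0.1, 0.9]
gripper_width: 0.0007
```

Request:
jog_arm:
  targets:
    - [0, [-14.5, -4, 3], [0.002, -0.002, -0.143]]
    - [0, [-14, -6, 3], [0.002, -0.002, -0.143]]
    - [0, [-13, -8, 3], [0.002, -0.002, -0.143]]
    - [0, [0, 0, 0], [0, 0, 0]]

```text
time: 18.0
eef_pos: [0.451, 0.0426, 0.2369]
orientation: [0.664, 0.748, -0.01, -0.006]
ft_force: [0.6, 0.6, 0.3]
gripper_width: 0.0004
```

```bash
python3 - <<'E'
from h import *
st=S0+SR.apply([.03,.105,.080])
plan(st,TV,4,0)
E
```

```text
t 18.0 pos [0.451  0.0426 0.2369] err mm [   9.2   12.  -102.6] rv [-0.023  0.006  0.048] F [0.6 0.6 0.3] w 0.0004 q [-0.14  0.08  1.7  -0.01  1.37 -1.83]
[[0,[2.8, 3.2, 25.6],[-0.006, 0.001, 0.012]],
[0,[2.8, 3.0, 25.6],[-0.006, 0.001, 0.012]],
[0,[2.8, 2.9, 25.6],[-0.006, 0.001, 0.012]],
[0,[2.8, 2.7, 25.6],[-0.006, 0.001, 0.012]]]
```

Request:
jog_arm:
  targets:
    - [0, [3, 2, 26], [-0.006, 0, 0.012]]
    - [0, [3, 2, 26], [-0.006, 0, 0.012]]
    - [0, [3, 2, 26], [-0.006, 0, 0.012]]
    - [0, [3, 2, 24], [-0.006, 0, 0.012]]
    - [0, [0, 0, 0], [0, 0, 0]]

```text
time: 18.62
eef_pos: [0.4571, 0.0558, 0.1306]
orientation: [0.689, 0.725, -0.001, 0.003]
ft_force: [-0.4, 0.3, 0.1]
gripper_width: 0.0007
```

```bash
python3 - <<'E'
from h import *
s=arm.observe(); r=R.from_quat(s['orientation']); p=s['eef_pos']
print('saddle',SR.inv().apply(p-S0)*1e3,'F',s['ft_force'].round(1),s['time'])
pr=p
for th in (1.75,1.6,1.45,1.3,1.15,1.0,.85,.7,.55,.4,.3,.2,.1,0):
    q=hp(th) if th<1.5 else hp(th,dz=-.012)
    print(th,(1e3*r.inv().apply(q-pr)).round(1)); pr=q
E
```

```text
saddle [ 29.7653036  107.9903786   76.06918827] F [-0.4  0.3  0.1] 18.625
1.75 [-1.2 43.4 -4.8]
1.6 [-0.4 14.8 -1.4]
1.45 [ -4.5  14.9 -10.2]
1.3 [ 1.5 14.5  2.6]
1.15 [ 2.4 13.9  4.6]
1.0 [ 3.3 13.   6.4]
0.85 [ 4.  11.8  8.1]
0.7 [ 4.7 10.3  9.6]
0.55 [ 5.3  8.6 10.9]
0.4 [ 5.8  6.6 11.9]
0.3 [4.  3.3 8.4]
0.2 [4.1 2.3 8.7]
0.1 [4.2 1.4 8.9]
0 [4.2 0.4 8.9]
```

Request:
jog_arm:
  targets:
    - [0, [0, 15, -2], [0, 0, 0]]
    - [0, [0, 15, -2], [0, 0, 0]]
    - [0, [-0.5, 14, -1], [0, 0, 0]]
    - [0, [-1, 15, -3], [0, 0, 0]]
    - [0, [-3, 15, -6], [0, 0, 0]]
    - [0, [0, 14, -1], [0, 0, 0]]

```text
time: 19.38
eef_pos: [0.5563, 0.0553, 0.1542]
orientation: [0.691, 0.723, 0.003, 0.007]
ft_force: [0.1, -0.2, 0.2]
gripper_width: 0.0003
```

```bash
cat > st.py <<'E'
from h import *
import sys
c=cap('scene'); b=SR.inv().apply((cloud(c)-S0).reshape(-1,3)); v=b[:,1:]-[.0395,-.004]; rr=np.hypot(*v.T)
s=arm.observe(); r=R.from_quat(s['orientation']); p=s['eef_pos']; q=SR.inv().apply(p-S0)
print('saddle mm',(q*1e3).round(1),'F',s['ft_force'].round(1),s['time'],'corner th',np.arctan2(q[2]+.004,-(q[1]-.0075-.0395)).round(3),'r',np.hypot(q[2]+.004,q[1]-.047).round(4),'rv',(r.inv()*TV).as_rotvec().round(3))
m=(abs(b[:,0]-.03)<.008)&(rr>.03)&(rr<.112)&(b[:,2]>-.002)&(np.hypot(b[:,1],b[:,2])>.036)
h,e=np.histogram(np.arctan2(v[:,1],-v[:,0])[m],np.arange(0,2.3,.15)); print('scene strap/tab angles',dict(zip(e.round(2),h)))
pr=p
for th in eval(sys.argv[1]):
    t=hp(th); print(th,(1e3*r.inv().apply(t-pr)).round(1)); pr=t
E
python3 st.py "(1.15,1.0,.85,.7,.55,.4)"
```

```text
saddle mm [ 32.9   7.  100.9] F [ 2.5 -0.3  0.3] 19.425 corner th 1.206 r 0.1123 rv [ 0.017  0.006 -0.026]
scene strap/tab angles {np.float64(0.0): np.int64(0), np.float64(0.15): np.int64(0), np.float64(0.3): np.int64(0), np.float64(0.45): np.int64(0), np.float64(0.6): np.int64(0), np.float64(0.75): np.int64(0), np.float64(0.9): np.int64(0), np.float64(1.05): np.int64(0), np.float64(1.2): np.int64(23), np.float64(1.35): np.int64(12), np.float64(1.5): np.int64(9), np.float64(1.65): np.int64(13), np.float64(1.8): np.int64(9), np.float64(1.95): np.int64(10), np.float64(2.1): np.int64(9)}
1.15 [ 3.6  0.1 14.4]
1.0 [ 3.4 12.9  6.6]
0.85 [ 4.1 11.6  8.3]
0.7 [ 4.8 10.1  9.7]
0.55 [ 5.4  8.4 11. ]
0.4 [ 5.8  6.4 12. ]
```

```bash
python3 - <<'E'
from h import *
c=load('scene'); w=cap('wrist')
a=cv2.resize(c['image'][205:305,250:380],(520,400),interpolation=cv2.INTER_CUBIC); b=cv2.resize(w['image'],(640,400))[:, 160:440]
cv2.imwrite('pics/m5.png',np.hstack([a,b])[:,:,::-1])
E
```

```text
(no output)
```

View pics/m5.png

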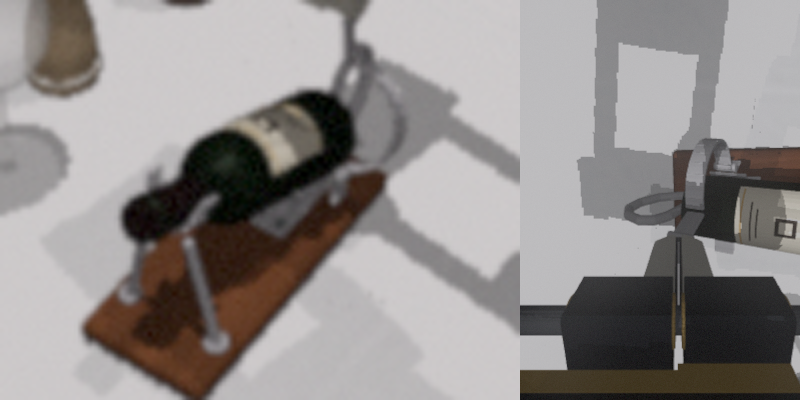

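The left panel shows the bottle lying undisturbed with the hoop swung up near vertical. In the right panel the hoop's tab at (685,225) is right at the fingertips (680,238), so I check the angle in the depth data.

```bash
python3 - <<'E'
from h import *
c=load('wrist'); P=cloud(c)
for u,v in ((715-520+160,150),(357,165),(360,185),(345,205),(335,215),(330,222),(325,228),(320,233),(314,236),(320,245),(335,250)):
    b=SR.inv().apply(P[v,u]-S0); w=b[1:]-[.0395,-.004]
    print(u,v,(b*1e3).round(1),'th',np.arctan2(w[1],-w[0]).round(2),'r',(1e3*np.hypot(*w)).round(1),c['image'][v,u])
E
```

```text
355 150 [26.4 56.5 10.8] th 2.43 r 22.6 [80 78 81]
357 165 [104.9  94.4 248.2] th 1.79 r 258.1 [137 136 138]
360 185 [32.2 26.3 12.6] th 0.9 r 21.2 [41 42 42]
345 205 [23.4 11.1 26.5] th 0.82 r 41.7 [40 40 40]
335 215 [32.  19.1 70.6] th 1.3 r 77.3 [78 78 80]
330 222 [31.3 16.4 78. ] th 1.3 r 85.2 [75 75 77]
325 228 [30.4 14.5 84.8] th 1.3 r 92.2 [75 73 76]
320 233 [31.1 15.  94.2] th 1.33 r 101.2 [72 71 74]
314 236 [ 30.8  16.3 102.3] th 1.36 r 108.8 [82 80 78]
320 245 [ 38.4  15.2 109.9] th 1.36 r 116.5 [43 41 42]
335 250 [ 50.   16.7 114.7] th 1.38 r 120.9 [81 81 78]
```

Request:
jog_arm:
  targets:
    - [0, [0, -15, -1], [0.005, 0.002, -0.01]]
    - [0, [0, -15, 0], [0.005, 0.002, -0.01]]
    - [0, [-3, -2, 10], [0.005, 0.002, -0.006]]
    - [0, [-4, 0, 10], [0, 0, 0]]
    - [0, [0, 0, 0], [0, 0, 0]]

```text
time: 20.1
eef_pos: [0.5216, 0.0462, 0.1337]
orientation: [0.681, 0.732, -0.001, -0.0]
ft_force: [-0.2, -0.0, 0.2]
gripper_width: 0.0002
```

```bash
sed -i 's/t=hp(th);/t=hp(th,r=.093);/' st.py; python3 st.py "(1.3,1.15,1.0,.85,.7,.55,.4)"
```

```text
saddle mm [18.5 44.  85.2] F [0.2 0.9 0.7] 20.15 corner th 1.537 r 0.0892 rv [-0.001 -0.     0.002]
scene strap/tab angles {np.float64(0.0): np.int64(0), np.float64(0.15): np.int64(0), np.float64(0.3): np.int64(0), np.float64(0.45): np.int64(0), np.float64(0.6): np.int64(0), np.float64(0.75): np.int64(0), np.float64(0.9): np.int64(0), np.float64(1.05): np.int64(0), np.float64(1.2): np.int64(11), np.float64(1.35): np.int64(11), np.float64(1.5): np.int64(13), np.float64(1.65): np.int64(27), np.float64(1.8): np.int64(14), np.float64(1.95): np.int64(14), np.float64(2.1): np.int64(8)}
1.3 [10.2 21.9 -5.3]
1.15 [ 2.  13.1  4.3]
1.0 [ 2.8 12.3  6. ]
0.85 [ 3.5 11.1  7.6]
0.7 [4.2 9.8 9. ]
0.55 [ 4.8  8.2 10.2]
0.4 [ 5.2  6.4 11.2]
```

Request:
jog_arm:
  targets:
    - [0, [5, 11, -1], [0, 0, 0]]
    - [0, [5, 11, -1], [0, 0, 0]]
    - [0, [2, 13, 3], [0, 0, 0]]
    - [0, [3, 12, 6], [0, 0, 0]]

```text
time: 20.65
eef_pos: [0.5719, 0.066, 0.1276]
orientation: [0.681, 0.732, 0.0, 0.001]
ft_force: [-0.7, -0.2, -0.9]
gripper_width: 0.0005
```

```bash
python3 st.py "(.85,.7,.55,.4)"
```

```text
saddle mm [30.2 -8.2 71.4] F [ 0.6  0.6 -0.4] 20.7 corner th 0.939 r 0.0934 rv [ 0.001 -0.     0.002]
scene strap/tab angles {np.float64(0.0): np.int64(0), np.float64(0.15): np.int64(0), np.float64(0.3): np.int64(0), np.float64(0.45): np.int64(0), np.float64(0.6): np.int64(0), np.float64(0.75): np.int64(0), np.float64(0.9): np.int64(15), np.float64(1.05): np.int64(21), np.float64(1.2): np.int64(15), np.float64(1.35): np.int64(12), np.float64(1.5): np.int64(14), np.float64(1.65): np.int64(13), np.float64(1.8): np.int64(12), np.float64(1.95): np.int64(4), np.float64(2.1): np.int64(0)}
0.85 [2.1 6.2 5.1]
0.7 [4.2 9.7 9. ]
0.55 [ 4.8  8.1 10.3]
0.4 [ 5.2  6.4 11.2]
```

Request:
jog_arm:
  targets:
    - [0, [2, 6.5, 5], [0, 0, 0]]
    - [0, [4, 10.5, 9], [0, 0, 0]]
    - [0, [5, 9, 10], [0, 0, 0]]
    - [0, [5, 7.5, 11], [0, 0, 0]]

```text
time: 21.2
eef_pos: [0.6072, 0.0858, 0.089]
orientation: [0.681, 0.732, 0.0, 0.0]
ft_force: [-0.6, 0.2, 0.3]
gripper_width: 0.0003
```

```bash
sed -i 's/r=.093/r=.099/' st.py; python3 st.py "(.25,.15,.05,0,-.03)"
```

```text
saddle mm [ 29.6 -43.7  28.3] F [ 0.7 -0.2 -1.2] 21.25 corner th 0.342 r 0.0963 rv [-0.001 -0.001  0.002]
scene strap/tab angles {np.float64(0.0): np.int64(0), np.float64(0.15): np.int64(0), np.float64(0.3): np.int64(12), np.float64(0.45): np.int64(13), np.float64(0.6): np.int64(10), np.float64(0.75): np.int64(8), np.float64(0.9): np.int64(12), np.float64(1.05): np.int64(10), np.float64(1.2): np.int64(13), np.float64(1.35): np.int64(8), np.float64(1.5): np.int64(0), np.float64(1.65): np.int64(0), np.float64(1.8): np.int64(0), np.float64(1.95): np.int64(0), np.float64(2.1): np.int64(0)}
0.25 [3.6 5.2 7. ]
0.15 [4.1 2.  8.8]
0.05 [4.2 1.  8.9]
0 [2.1 0.1 4.5]
-0.03 [ 1.3 -0.   2.7]
```

Request:
jog_arm:
  targets:
    - [0, [3.5, 5, 7], [0, 0, 0]]
    - [0, [4, 2, 7], [0, 0, 0]]
    - [0, [4, 1, 6], [0, 0, 0]]
    - [0, [2, 0, 3], [0, 0, 0]]

```text
time: 21.75
eef_pos: [0.6138, 0.1013, 0.0621]
orientation: [0.681, 0.732, -0.001, -0.001]
ft_force: [-1.0, -2.4, 4.1]
gripper_width: 0.0002
```

```bash
python3 st.py "(0,-.03)"
```

```text
saddle mm [ 31.9 -51.5  -0.5] F [-1.5 -1.2  2.6] 21.8 corner th 0.036 r 0.0985 rv [-0.002 -0.     0.002]
scene strap/tab angles {np.float64(0.0): np.int64(4), np.float64(0.15): np.int64(7), np.float64(0.3): np.int64(8), np.float64(0.45): np.int64(4), np.float64(0.6): np.int64(2), np.float64(0.75): np.int64(4), np.float64(0.9): np.int64(3), np.float64(1.05): np.int64(4), np.float64(1.2): np.int64(0), np.float64(1.35): np.int64(0), np.float64(1.5): np.int64(0), np.float64(1.65): np.int64(0), np.float64(1.8): np.int64(0), np.float64(1.95): np.int64(0), np.float64(2.1): np.int64(0)}
0 [-0.3  0.5  4. ]
-0.03 [ 1.3 -0.   2.7]
```

Request:
jog_arm:
  targets:
    - [0, [0, 0.5, 3], [0, 0, 0]]
    - [0, [0, 0.5, 3], [0, 0, 0]]

```text
time: 22.05
eef_pos: [0.6142, 0.1012, 0.0609]
orientation: [0.681, 0.732, -0.001, -0.001]
ft_force: [-11.1, -1.7, 23.6]
gripper_width: 0.0008
```

Request:
jog_arm:
  targets:
    - [0, [0, 0, 2.5], [0, 0, 0]]
    - [0, [0, 0, 2.5], [0, 0, 0]]

```text
time: 22.3
eef_pos: [0.614, 0.1012, 0.0615]
orientation: [0.681, 0.732, -0.0, 0.0]
ft_force: [-6.0, -0.6, 12.6]
gripper_width: 0.0005
```

Request:
jog_arm:
  targets:
    - [0, [0, 0, -10], [0, 0, 0]]
    - [0, [0, 0, -25], [0, 0, 0]]
    - [0, [0, 0, -40], [0, 0, 0]]
    - [0, [0, 0, -40], [0, 0, 0]]
    - [0, [0, -30, -40], [0, 0, 0]]
    - [0, [-20, -40, -20], [0, 0, 0]]
    - [0, [-20, -40, 0], [0, 0, 0]]
    - [0, [0, 0, 0], [0, 0, 0]]

```text
time: 23.3
eef_pos: [0.5069, 0.0527, 0.2465]
orientation: [0.681, 0.732, 0.004, 0.004]
ft_force: [0.5, -0.1, -0.0]
gripper_width: 0.0006
```

```bash
sed -i 's/w4.png/w6.png/' fit2.py; python3 fit2.py; python3 - <<'E'
from h import *
c=load('wrist'); s=load('scene')
for n,c in (('wrist',c),('scene',s)):
    b=SR.inv().apply((cloud(c)-S0).reshape(-1,3))
    m=(abs(b[:,0]-.03)<.006)&(b[:,1]<-.048)&(b[:,1]>-.068)&(abs(b[:,2])<.03); k=b[m]
    if len(k): print(n,'tab',len(k),'z mm',np.percentile(k[:,2]*1e3,[10,50,90]).round(1),'theta',((np.median(k[:,2])+.004)/(.0395-np.median(k[:,1]))).round(3))
    m=(abs(b[:,0]-.03)<.006)&(abs(b[:,1]-.003)<.03)&(b[:,2]>.02)&(b[:,2]<.06); print(' strap top z',np.percentile(b[m][:,2]*1e3,[50,95]).round(1) if m.any() else '')
a=cv2.resize(s['image'][205:305,250:380],(520,400),interpolation=cv2.INTER_CUBIC)
w=load('wrist')['image'][:,160:440]; cv2.imwrite('pics/m6.png',np.hstack([a,w])[:,:,::-1])
s=arm.observe(); print(s['time'],s['eef_pos'],s['ft_force'].round(1))
E
```

```text
scene 896 z range [0.047 0.222] 0.2229
wrist 4854 z range [0.046 0.217] 0.2177
214 180
axis in bottle frame: off at z=.1 [-0.001   0.0006] slopes [-0.0018 -0.0131] rms 0.001
  base in saddle mm [-0.  -1.9 -0.8] axis [ 1.     0.013 -0.002]
1285 1432
axis in bottle frame: off at z=.1 [-0.0011  0.0003] slopes [ 0.0011 -0.0005] rms 0.0005
  base in saddle mm [ 0.  -0.4 -1.2] axis [1.    0.001 0.001]
wrist tab 39 z mm [-4.2 -3.4 -2.2] theta 0.007
 strap top z [33.1 35.7]
scene tab 12 z mm [-3.9 -2.5 -0.8] theta 0.016
 strap top z [29.  35.4]
23.4 [0.50936078 0.05339664 0.24638462] [ 0.2  0.1 -0.5]
```

View pics/m6.png

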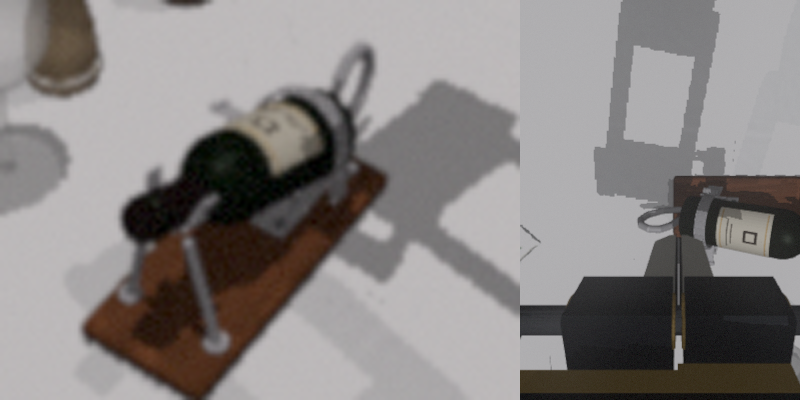

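The hoop lies closed over the body at (325,110) in the left panel, and the label faces up with its emblem at (267,122). In the right panel the strap is at (708,215), and the fingers, about 0.1 m above, touch nothing.

```bash
python3 -c "
from bench import arm
print(arm.sign_off())"
```

```text
the job is handed in; nothing more can be done
None
```

The bottle is lying in the serving cradle with its neck in the fork, its base on the stop and its label up. The hoop is closed over it. I handed the job in at about 23.4 s of the 54 s allowed; no verdict is given.

**How it went:**
- I gripped the bottle from its label side and tilted it over the cradle. I lowered it in small steps and slid it back against the stop. The highest force I read while setting it down was about 17 N.
- On the first push the fingertips rode over the hoop's tab at about 1.3 rad. I backed off, pushed again lower on the tab, and pressed it down until it stopped firmly at about 24 N.

**Last checks:**

| Check | Reading |
|---|---|
| Bottle off the saddle axis | y -0.4 mm, z -1.2 mm in the wrist view; y -1.9 mm, z -0.8 mm in the scene view (limits ±5 mm) |
| Axis error | 0.001 rad in the wrist view, 0.013 rad in the scene view (limit 0.06 rad) |
| Label | emblem centred on top of the body in the pictures |
| Hoop angle | about 0.01 to 0.02 rad (limit 0.1 rad) |
| Robot | clear of everything, no contact force |

- **Disagreement:** the two cameras differ by about 1.5 mm and 0.012 rad, both well inside the limits.
- **Base against the stop:** I did not measure this again at the end. It rests on the 12 N contact I felt when sliding the bottle back, plus the mouth reading 217 to 218 mm along the saddle axis in the wrist view.
- **Glasses, mills and cup:** I did not measure their positions again. I noticed no contact with them.

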